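# Load the lens changer and shut the lens drawer

## Task

Load the lens changer for a measuring run: stand every lens from the open drawer upright on the round index table, one to each black disc and well within it; the hood leaves only the loading gap open, so push the table round by its red pegs, stop by stop, to bring empty discs there. When all the lenses are loaded, turn the table on until the built-in brass reference lens has clicked in under the reading head, and push the drawer fully home so that its catch holds it. Leave the other things on the bench where they are.

Things in the scene. Friction and masses are not known exactly. Their poses are not given: they have to be found in the camera images.
- changer: Lens changer, fixed; origin on the bench under the axis of its index table, x away from the loading gap, z up. A flat clear hood (top face 110 mm above the bench, x from -50 to 175 mm, y +-180 mm, with clear side and back walls) covers all but the front of the table; that open part, at -x, is the loading gap. Its base plate, 6 mm thick, reaches from x = -170 to 230 mm, y +-181 mm.
- index_table (a joint): Angle (rad) of the round aluminium index table, 320 mm across, upper face 46 mm above the bench, anticlockwise from above; turns endlessly either way. Sprung stops at every 60 degrees (0, 1.047, ..); leaving one takes about 3 N at a peg, past half-way the spring drives it on to the next. May start between stops. At 0 the reference lens is in the middle of the gap (due -x of the axis).
- reference_lens (a point): Centre of the built-in brass reference lens, 40 mm across, 42 mm tall, part of the table. It and place1 to place5 (anticlockwise from above) are the table's six places, 60 degrees apart, 105 mm from the axis. In the middle of the table is a hub 110 mm across, 46 mm tall.
- head_spot (a point): Fixed point under the white reading head, which stands over the back of the hood on a grey column (231 mm high), opposite the gap: 105 mm from the axis at +x, 21 mm above the table's face. The centre of the reference lens must come here.
- place1 (a point): Point 21 mm above the centre of black place 1 (a disc 60 mm across, flush with the table's face): where the centre of a lens standing there lies; turns with the table. Half-way between all neighbouring places, 145 mm from the axis, stand upright pegs with red rubber sleeves, 14 mm across, 50 mm tall (tops 96 mm above the bench); at a stop two pegs stand in the gap, 30 degrees either side of its middle.
- place2 (a point): The same for black place 2.
- place3 (a point): The same for black place 3.
- place4 (a point): The same for black place 4.
- place5 (a point): The same for black place 5.
- lens1_mid (a point): Centre (21 mm above its foot) of a loose lens in a black cylindrical cell, red band, 40 mm across and 42 mm tall, about 0.12 kg, straight-sided, its z axis up. It starts standing in the open drawer, or is absent.
- lens2_mid (a point): Centre (21 mm above its foot) of a loose lens in a black cylindrical cell, yellow band, 40 mm across and 42 mm tall, about 0.12 kg, straight-sided, its z axis up. It starts standing in the open drawer, or is absent.
- lens3_mid (a point): Centre (21 mm above its foot) of a loose lens in a black cylindrical cell, green band, 40 mm across and 42 mm tall, about 0.12 kg, straight-sided, its z axis up. It starts standing in the open drawer, or is absent.
- lens4_mid (a point): Centre (21 mm above its foot) of a loose lens in a black cylindrical cell, blue band, 40 mm across and 42 mm tall, about 0.12 kg, straight-sided, its z axis up. It starts standing in the open drawer, or is absent.
- lens5_mid (a point): Centre (21 mm above its foot) of a loose lens in a black cylindrical cell, white band, 40 mm across and 42 mm tall, about 0.12 kg, straight-sided, its z axis up. It starts standing in the open drawer, or is absent.
- drawer_unit: White bench drawer unit with blue top, 290 deep x 240 wide x 103 mm high, fixed; origin on the bench under the middle of its front face, x axis pointing into the unit (the direction in which the drawer closes), z up.
- lens_drawer (a joint): How far the drawer is out (m): 0 fully home, up to 0.262. It slides at under 3 N; a roller catch resists from about 20 mm out (5 to 10 N) and from about 8 mm on draws it home. Inside it is 200 x 200 mm; floor 20 mm above the bench, low side and back walls to 36 mm above the bench.
- drawer_front (a point): Middle of the flat outer face of the drawer's front panel, 60 mm above the bench; moves with the drawer. The panel is 232 mm wide, 12 mm thick, reaches from 16 to 92 mm above the bench and has no projecting handle.
- cleaner: Bystander: small brown glass bottle of lens cleaner with black cap, 38 mm across, 95 mm tall; origin under its centre; to be left alone.
- slide_box: Bystander: small clear plastic open box, 110 x 75 x 32 mm; origin under its centre; to be left alone.
- lens_brush: Bystander: brush lying on the bench, about 150 mm long; origin at its middle; to be left alone.
- screwdriver: Bystander: screwdriver lying on the bench, about 160 mm long; to be left alone.
- post_holder: Bystander: small aluminium post holder standing on a black foot 48 mm across, 83 mm tall; origin under its centre; to be left alone.
- caliper: Bystander: steel caliper with a black slider lying flat, 190 mm long; to be left alone.
- dust_jar: Bystander: glass jar with blue lid, 60 mm across, 70 mm tall; origin under its centre; to be left alone.
Mind the look-alikes: they are no part of the job. Leave any orange look-alike of the part that bears lens4_mid alone.

How it is judged:
On the way:
1. every lens that is present stands on a black disc of the index table ((distance between lens1_mid and place1 below 0.012 m or distance between lens1_mid and place2 below 0.012 m or distance between lens1_mid and place3 below 0.012 m or distance between lens1_mid and place4 below 0.012 m or distance between lens1_mid and place5 below 0.012 m) and (distance between lens2_mid and place1 below 0.012 m or distance between lens2_mid and place2 below 0.012 m or distance between lens2_mid and place3 below 0.012 m or distance between lens2_mid and place4 below 0.012 m or distance between lens2_mid and place5 below 0.012 m) and (distance between lens3_mid and place1 below 0.012 m or distance between lens3_mid and place2 below 0.012 m or distance between lens3_mid and place3 below 0.012 m or distance between lens3_mid and place4 below 0.012 m or distance between lens3_mid and place5 below 0.012 m) and (distance between lens4_mid and place1 below 0.012 m or distance between lens4_mid and place2 below 0.012 m or distance between lens4_mid and place3 below 0.012 m or distance between lens4_mid and place4 below 0.012 m or distance between lens4_mid and place5 below 0.012 m) and (distance between lens5_mid and place1 below 0.012 m or distance between lens5_mid and place2 below 0.012 m or distance between lens5_mid and place3 below 0.012 m or distance between lens5_mid and place4 below 0.012 m or distance between lens5_mid and place5 below 0.012 m)), for 0.2 s.
At the end, for the whole second after the job is handed in: Every lens present stands upright and at rest on one of the five black places, centre within 12 mm of that place's point; the table rests in a stop with the reference lens within 6 mm of the spot under the reading head; the drawer is within 4 mm of fully home (all of step 1 and angle between each of lens1_mid, lens2_mid, lens3_mid, lens4_mid, lens5_mid's own z axis and vertical below 0.15 rad and linear speed of each of lens1, lens2, lens3, lens4, lens5 below 0.02 m/s and horizontal distance between reference_lens and head_spot below 0.006 m and velocity of joint index_table between -0.05 and 0.05 rad/s and value of joint lens_drawer below 0.004 m); the robot touches nothing.
It fails at once if a bystander is shifted by more than 40 mm (distance of any of cleaner, slide_box, lens_brush, screwdriver, post_holder, caliper, dust_jar from where it was at the start of the episode above 0.04 m).
Of lens1, lens2, lens3, lens4, lens5 only 3 to 4 are there at a start; the rules pass over those that are not, and their reading is None.
At some moment in a run one of lens1, lens2, lens3, lens4, lens5 may be knocked a few centimetres aside while the robot is not near it.
It also fails if it takes over 210 s, if anything falls off the work surface, if the arm or the gripper's body presses on something with over 40 N, if the wrist force passes 120 N, or if a joint passes its speed limit or range.

## Robot

A 6-joint arm with a two-finger parallel gripper is mounted at the origin on the work surface. World frame = base frame: x ahead of the robot, y to its left, z up, the work surface at z = 0. Lengths are in m, angles in rad, forces in N, time in s.
With the tool pointing down it reaches from about 0.35 to 0.775 m from the base axis. Payload 5.5 kg.
Tool frame: the origin (TCP) lies midway between the tips of the shut fingers; the grasp point (between the pads) lies behind it (env.grip_point_offset is the z of the grasp point in the tool frame, in m); z points along the fingers, y is the direction in which the jaws open and shut (so a half turn about z gives the same grasp; the last joint's range is limited). The gripper opens to 85 mm and grips with 20 to 120 N. Pads are 22 mm wide; open, the fingers measure 114 mm over their backs; the gripper's body (76 mm by 85 mm) begins 54 mm behind the grasp point. The pads swing forward as they close: fully open they stand 13 mm farther back than shut.
Start: joints at [-1.321, 0.313, 0.046, 1.304, 0, 1.431], TCP at [0.219, -0.532, 0.231] pointing down, gripper open.
Joint ranges: [-2.76, 2.76], [-0.86, 1.69], [-1.03, 1.26], [-2.2, 2.34], [-1.47, 1.5], [-3.14, 3.14]. Speed limits (rad/s): [2.57, 2.57, 3.14, 3.14, 3.14, 3.14].

## Interface

Orientations are given as a unit quaternion [w, x, y, z].
In Python, from workcell import env, viewer gives the robot as it stands. The module is installed in compiled form; this text tells all that it offers.
- The arm moves only by the shell command python3 -m inch 'ROWS' [OPENING] [FORCE]. ROWS is JSON, a list of rows, each a list of 2 entries, a list of its own where there are three numbers: the shift along the tool's x, y, z in m, then the turn about the tool's z in degrees. In form: [[[tx, ty, tz], spin], ...]. A call has 1 to 5 rows; each row is the pose to reach, as a shift and turn from the pose measured when the call began, along the tool's axes at that moment; what a row does not reach only later rows make up. A row lasts 1/12 s, in which the tool goes at most 41.7 mm and 7.16 degrees, less where a joint would pass 70% of its speed; a pose out of reach is approached as far as the arm can. A call with a gripper value outside its range is refused whole. OPENING is the closure, from 0 (fully open) to 1 (shut), set as the call begins (- or left out, the last holds). The fingers move at their own pace and stop on an object; FORCE is the grip in N (left out, the last holds). Time passes only in rows, so rows that repeat a pose let the fingers close. It gives the time, the measured TCP pose, the force and the opening at its end, in the units of the state.
- env.get_state(): the state, without advancing time (a new reading comes with each control period).
- viewer.read_camera(name): name is "scene" or "top"; returns a dict with "image" (384x512x3 uint8, red, green, blue), "depth" (384x512 float32, m along the optical axis (not along the pixel's ray), 0 where there is no reading), "vertical_fov" (degrees; the focal length in pixels is half the picture's height over the tangent of half this angle, whatever the lens; pixels are square), "cx", "cy" (the principal point, pixels), "R" (3x3) and "t" (3): a world point X has camera coordinates R X + t. Camera axes: x right, y down, z forward; pixel columns grow to the right and rows downward; lengths in m; the calibration is good to about 2 mm. A picture is of the moment at which its call begins.
- env.hand_in(): hands the job in, once; it reports no verdict.
The state is a dict: "clock": time; "joint_pos": joint angles; "qvel": joint speeds; "tau": joint torques, N m; "tcp_pos": TCP position; "orientation": TCP orientation; "wrist_force": force on the tool from outside, world axes, zero at the start; "ft_torque": the same for the moment, N m; "finger_gap": finger opening in m.
Only numpy, scipy, OpenCV 4.12 (cv2) and the standard library are available. Lean on these libraries where they do the work, as an engineer would, in place of code of your own. Each camera call takes 0.05 s, during which the arm holds its last target. There are 200 camera calls.

## Working session

There is one attempt and no reset: what is moved stays moved. The work goes in short steps, Python scripts to look and compute and a shell command to move; the robot and the scene stay as the last step left them, time stands still between calls to the robot, and variables do not carry over. Pictures are saved under pics/ and viewed, on a budget of 14 in all, crops included, one or two more only if the job needs it, and the job is handed in when it is done.

```bash
mkdir -p pics; ls; cat > h.py <<'E'
import numpy as np, cv2
from workcell import env, viewer
def cam(n): return viewer.read_camera(n)
def f(c): return c["image"].shape[0]/2/np.tan(np.radians(c["vertical_fov"])/2)
def ray(c,u,v,z):
    "world point on plane z seen at pixel"
    R=np.array(c["R"]);t=np.array(c["t"]);o=-R.T@t
    d=R.T@np.array([(u-c["cx"])/f(c),(v-c["cy"])/f(c),1.]);return o+d*(z-o[2])/d[2]
def proj(c,X):
    p=np.array(c["R"])@np.array(X)+np.array(c["t"]);return [c["cx"]+f(c)*p[0]/p[2],c["cy"]+f(c)*p[1]/p[2]]
def cloud(c):
    d=c["depth"];v,u=np.mgrid[:d.shape[0],:d.shape[1]]
    P=np.stack([(u-c["cx"])/f(c)*d,(v-c["cy"])/f(c)*d,d],-1)-np.array(c["t"]);return P@np.array(c["R"])
def save(img,n): cv2.imwrite("pics/"+n,cv2.cvtColor(img,cv2.COLOR_RGB2BGR))
E
python3 - <<'E'
from h import *
for n in("scene","top"):
    c=cam(n);save(cv2.resize(c["image"],(800,600),interpolation=cv2.INTER_CUBIC),n+"0.png")
    print(n,c["vertical_fov"],c["cx"],c["cy"],-np.array(c["R"]).T@c["t"],np.array(c["R"]).round(3).tolist())
s=env.get_state();print(s,env.grip_point_offset)
E
```

```text
pics
scene 47.0808548212443 250.78407436178765 189.7381555712797 [ 1.34641323 -0.91846543  0.90676999] [[0.744, 0.667, 0.017], [0.39, -0.414, -0.823], [-0.542, 0.619, -0.568]]
top 47.54420848647191 258.810093804645 189.4411413725349 [0.3726084  0.0187778  1.39980767] [[0.003, -1.0, 0.022], [-0.992, -0.005, -0.125], [0.125, -0.021, -0.992]]
{'clock': 0.1, 'joint_pos': array([-1.32058663e+00,  3.13947732e-01,  4.50825037e-02,  1.30359952e+00,
        1.13450002e-05,  1.43116718e+00]), 'qvel': array([-3.83082147e-04, -4.26583011e-04,  1.13180954e-03, -2.22289818e-03,
       -1.91700432e-05,  1.39235305e-03]), 'tau': array([ 1.96809902e-03, -4.81723201e+01,  2.99246281e+01,  1.26707825e-02,
       -2.07978974e-04,  6.25632538e-06]), 'tcp_pos': array([ 0.21838654, -0.53141721,  0.23048116]), 'orientation': array([-8.33246934e-04,  9.81062940e-01,  1.93687407e-01, -4.04362763e-05]), 'wrist_force': array([ 0.27994814, -0.36044313, -0.03612767]), 'ft_torque': array([-0.03608278,  0.01829131,  0.00028254]), 'finger_gap': 0.08537924915908053} -0.0187
```

View pics/scene0.png

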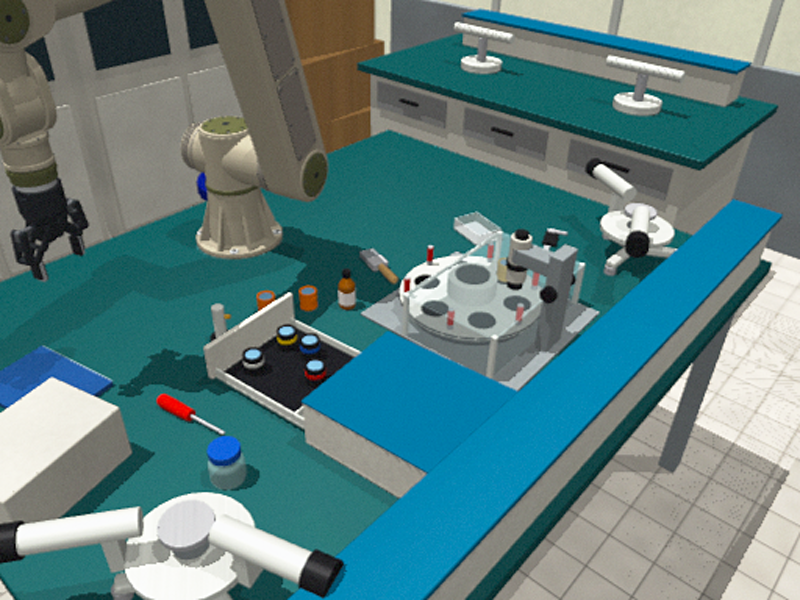

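View pics/top0.png

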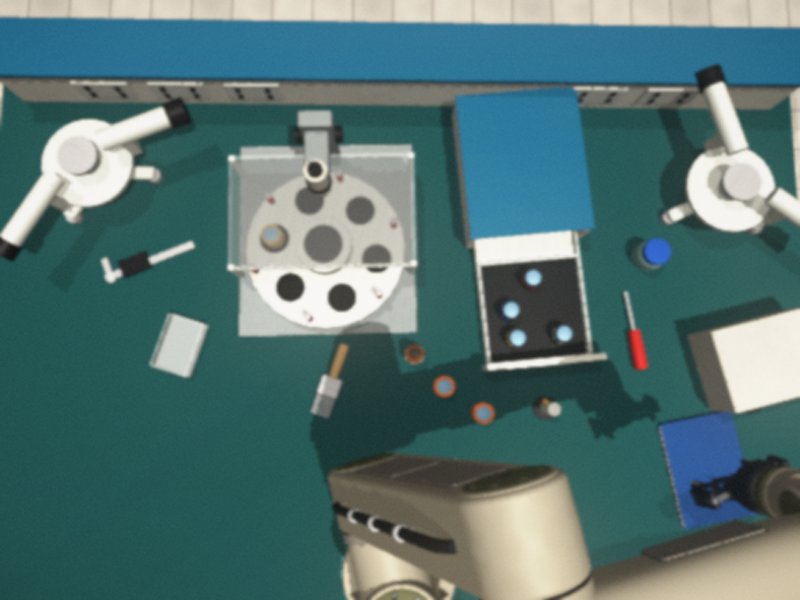

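Scene: four lenses stand in the open drawer: red, blue, yellow and white, at top pixels (800 scale) (533,278), (511,310), (516,338) and (565,333). Two orange look-alikes lie outside it at (444,386) and (483,413), with the cleaner bottle at (414,353); all of these are to be left alone. The table is between stops, with the reference lens at (274,236). Measuring now.

```bash
cat >> h.py <<'E'
def blobs(m,lo,hi):
    n,l,s,ce=cv2.connectedComponentsWithStats(m.astype(np.uint8)); return [(ce[i],s[i]) for i in range(1,n) if lo<=s[i][4]<=hi]
E
python3 - <<'E'
from h import *
c=cam("top");im=c["image"];hsv=cv2.cvtColor(im,cv2.COLOR_RGB2HSV);P=cloud(c)
H,S,V=[hsv[...,i].astype(int) for i in range(3)]
k=.64
print("lens tops")
for ce,s in blobs((H>85)&(H<118)&(V>130)&(S>30)&(S<150),15,200):
    u,v=ce
    if 290<u<390 and 150<v<270: print(ce.round(1),s[2:5],ray(c,u,v,.062).round(4),P[int(v+.5),int(u+.5)].round(3))
print("discs")
for ce,s in blobs((V<125)&(S<90),60,700):
    u,v=ce
    if 145<u<265 and 110<v<210: print(ce.round(1),s[2:5],ray(c,u,v,.046).round(4),P[int(v+.5),int(u+.5)].round(3))
print("white/red pegs")
for ce,s in blobs(((H<8)|(H>170))&(S>50)&(V>90),3,60):
    u,v=ce
    if 145<u<265 and 90<v<215: print(ce.round(1),s[2:5],ray(c,u,v,.096).round(4),P[int(v+.5),int(u+.5)].round(3))
print("front wall: pts z .085-.097")
for n,(z0,z1,b) in dict(front=(.084,.1,(290,400,215,245)),top=(.098,.11,(285,385,50,160)),hood=(.105,.118,(140,272,90,180)),base=(.003,.009,(150,270,90,220)),table=(.042,.05,(150,270,90,220)),hub=(.088,.097,(190,225,140,175))).items():
    u0,u1,v0,v1=b;Q=P[v0:v1,u0:u1].reshape(-1,3);Q=Q[(Q[:,2]>z0)&(Q[:,2]<z1)]
    if len(Q)>5:
        r=cv2.minAreaRect(Q[:,:2].astype(np.float32));bx=cv2.boxPoints(r);print(n,len(Q),np.round(r[0],4),np.round(r[1],4),round(r[2],2),bx.round(3).tolist())
save(cv2.resize(im[90:250,130:410],(800,457),interpolation=cv2.INTER_CUBIC),"crop1.png")
E
```

```text
lens tops
[341.  177.4] [11 10 80] [ 0.5801 -0.2658  0.062 ] [ 0.582 -0.267  0.057]
[326.8 197.9] [11 11 87] [ 0.5155 -0.2203  0.062 ] [ 0.515 -0.221  0.062]
[360.7 213.1] [10 11 83] [ 0.4688 -0.3247  0.062 ] [ 0.469 -0.325  0.064]
[331.  215.9] [11 11 90] [ 0.4598 -0.2323  0.062 ] [ 0.46  -0.232  0.062]
[309.  264.2] [ 7  8 45] [ 0.3131 -0.1628  0.062 ] [ 0.313 -0.165  0.044]
discs
[199.9 125.2] [ 22  25 321] [0.7477 0.1779 0.046 ] [0.732 0.171 0.105]
[230.1 134.3] [ 17  17 226] [0.7188 0.0818 0.046 ] [0.704 0.079 0.108]
[177.6 155.2] [16 16 65] [0.6502 0.2461 0.046 ] [0.638 0.234 0.11 ]
[206.4 155.5] [ 23  22 396] [0.6499 0.1556 0.046 ] [0.638 0.15  0.112]
[240.5 162.7] [ 16  11 148] [0.6276 0.048  0.046 ] [0.614 0.048 0.112]
[185.2 183.4] [ 17  18 230] [0.5607 0.2201 0.046 ] [0.562 0.221 0.043]
[218.3 190. ] [ 17  17 229] [0.5404 0.1165 0.046 ] [0.541 0.118 0.04 ]
white/red pegs
[217.2 113.7] [3 4 9] [0.7708 0.1197 0.096 ] [0.766 0.119 0.109]
[173. 128.] [3 3 9] [0.7244 0.2539 0.096 ] [0.721 0.251 0.11 ]
[162.7 173.3] [2 2 3] [0.5839 0.2811 0.096 ] [0.588 0.283 0.08 ]
front wall: 
[... 650 characters left out ...]
09999799728394, 0.3370000123977661]]
base 1919 [0.6662 0.1519] [0.4286 0.3931] 0.22 [[0.45100000500679016, 0.3479999899864197], [0.453000009059906, -0.04500000178813934], [0.8809999823570251, -0.04399999976158142], [0.8799999952316284, 0.3490000069141388]]
table 2244 [0.5399 0.1482] [0.119  0.3512] 1.51 [[0.47600001096725464, 0.32199999690055847], [0.48500001430511475, -0.028999999165534973], [0.6039999723434448, -0.026000000536441803], [0.5950000286102295, 0.32499998807907104]]
hub 22 [0.5881 0.1512] [0.0041 0.0427] 0.46 [[0.5860000252723694, 0.17299999296665192], [0.5860000252723694, 0.12999999523162842], [0.5899999737739563, 0.12999999523162842], [0.5899999737739563, 0.17299999296665192]]
```

View pics/crop1.png

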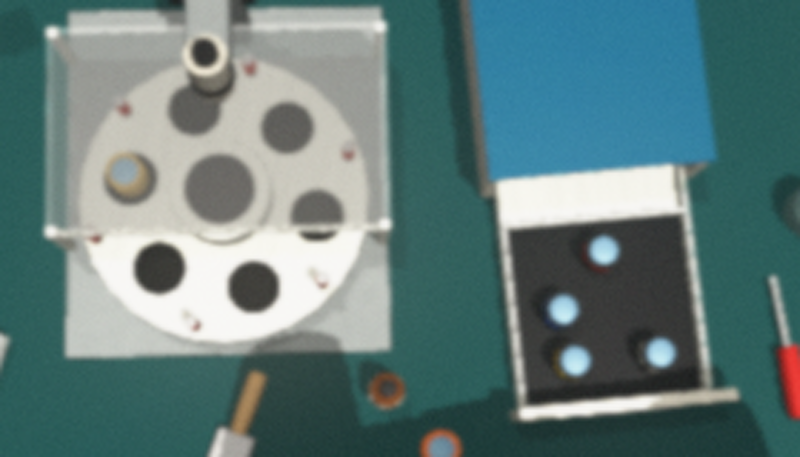

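```bash
cat > st.py <<'E'
# state + tool-frame shift to reach world targets: python3 st.py x y z [x y z ...]
import sys; from h import *
from scipy.spatial.transform import Rotation as Ro
s=env.get_state();q=s["orientation"];R=Ro.from_quat([q[1],q[2],q[3],q[0]]).as_matrix();p=s["tcp_pos"]
print("t",round(s["clock"],2),"tcp",p.round(4),"yaw",round(np.degrees(np.arctan2(R[1,0],R[0,0])),1),"tilt",R[2].round(3),"gap",round(s["finger_gap"],4),"F",s["wrist_force"].round(1),"j",s["joint_pos"].round(2))
a=list(map(float,sys.argv[1:]))
for i in range(0,len(a),3): print("->",a[i:i+3],(R.T@(np.array(a[i:i+3])-p)).round(4))
E
python3 -m inch '[[[0,0,0],-35],[[0,0,0],-35],[[0,0,0],-35],[[0,0,0],-35],[[0,0,0],-35]]' 0.72
python3 -m inch '[[[0,0,0],-35],[[0,0,0],-35],[[0,0,0],-35],[[0,0,0],-35],[[0,0,0],-35]]'
python3 -m inch '[[[0,0,0],-35],[[0,0,0],-35],[[0,0,0],-35],[[0,0,0],-35],[[0,0,0],-35]]'
python3 -m inch '[[[0,0,0],-35],[[0,0,0],-35],[[0,0,0],-35],[[0,0,0],-35],[[0,0,0],-35]]'
python3 -m inch '[[[0,0,0],-17.7],[[0,0,0],-17.7],[[0,0,0],-17.7],[[0,0,0],-17.7],[[0,0,0],-17.7]]'
python3 st.py .498 .179 .2
```

```text
clock: 0.57
tcp_pos: [0.2183, -0.5312, 0.2302]
orientation: [-0.001, 0.876, 0.482, 0.0]
wrist_force: [0.1, -0.2, 0.4]
finger_gap: 0.0257
clock: 0.98
tcp_pos: [0.2183, -0.531, 0.2298]
orientation: [-0.001, 0.688, 0.726, 0.001]
wrist_force: [-0.0, -0.6, -0.2]
finger_gap: 0.0241
clock: 1.4
tcp_pos: [0.2182, -0.5308, 0.2294]
orientation: [-0.001, 0.435, 0.9, 0.002]
wrist_force: [-0.4, 0.4, 0.0]
finger_gap: 0.0237
clock: 1.82
tcp_pos: [0.2182, -0.5305, 0.229]
orientation: [-0.001, 0.141, 0.99, 0.002]
wrist_force: [-0.4, -1.5, -0.3]
finger_gap: 0.0238
clock: 2.23
tcp_pos: [0.2181, -0.5304, 0.2287]
orientation: [-0.001, -0.011, 1.0, 0.003]
wrist_force: [-0.2, -0.4, 0.1]
finger_gap: 0.0242
t 2.23 tcp [ 0.2181 -0.5304  0.2287] yaw -178.7 tilt [ 0.001  0.005 -1.   ] gap 0.0242 F [-0.2 -0.4  0.1] j [-1.32  0.32  0.04  1.3  -0.   -1.34]
-> [0.498, 0.179, 0.2] [-0.2962  0.7026  0.032 ]
```

```bash
python3 -m inch '[[[-0.074,0.176,0],0],[[-0.074,0.176,0],0],[[-0.074,0.176,0],0],[[-0.074,0.176,0],0],[[-0.074,0.176,0],0]]' >/dev/null
python3 -m inch '[[[-0.074,0.176,0],0],[[-0.074,0.176,0],0],[[-0.074,0.176,0],0],[[-0.074,0.176,0],0],[[-0.074,0.176,0],0]]' >/dev/null
python3 -m inch '[[[-0.074,0.176,0],0],[[-0.074,0.176,0],0],[[-0.074,0.176,0],0],[[-0.074,0.176,0],0],[[-0.074,0.176,0],0]]' >/dev/null
python3 -m inch '[[[-0.074,0.176,0],0],[[-0.074,0.176,0],0],[[-0.074,0.176,0],0],[[-0.074,0.176,0],0],[[-0.074,0.176,0],0]]' 
python3 st.py .498 .179 .12 .498 .179 .07
```

```text
clock: 3.9
tcp_pos: [0.5004, 0.1935, 0.2337]
orientation: [0.0, -0.011, 1.0, 0.005]
wrist_force: [0.5, 0.3, -0.3]
finger_gap: 0.0236
t 3.9 tcp [0.5004 0.1935 0.2337] yaw -178.8 tilt [-0.001  0.009 -1.   ] gap 0.0236 F [ 0.5  0.3 -0.3] j [ 0.21  0.23 -0.05  1.28  0.01  0.19]
-> [0.498, 0.179, 0.12] [ 0.0028 -0.0155  0.1136]
-> [0.498, 0.179, 0.07] [ 0.0029 -0.0159  0.1636]
```

```bash
python3 -m inch '[[[0.003,-0.0155,0.03],0],[[0.003,-0.0155,0.06],0],[[0.003,-0.0155,0.1],0],[[0.003,-0.0155,0.125],0],[[0.003,-0.0155,0.125],0]]' >/dev/null
python3 st.py .498 .179 .07
python3 - <<'E'
from h import *
c=cam("scene");save(cv2.resize(c["image"][130:260,220:390],(785,600),interpolation=cv2.INTER_CUBIC),"s2.png")
c=cam("top");P=c["image"];save(P[90:250,130:410],"t2.png")
print(np.array(proj(c,[.498,.179,.096])))
E
```

```text
t 4.32 tcp [0.4934 0.1784 0.1031] yaw -178.9 tilt [ 0.009  0.008 -1.   ] gap 0.0243 F [-1.4 -0.8  0.2] j [ 0.19  0.3  -0.3   0.98  0.01  0.17]
-> [0.498, 0.179, 0.07] [-0.0049  0.0003  0.0331]
[196.04530987 201.87946765]
```

View pics/s2.png

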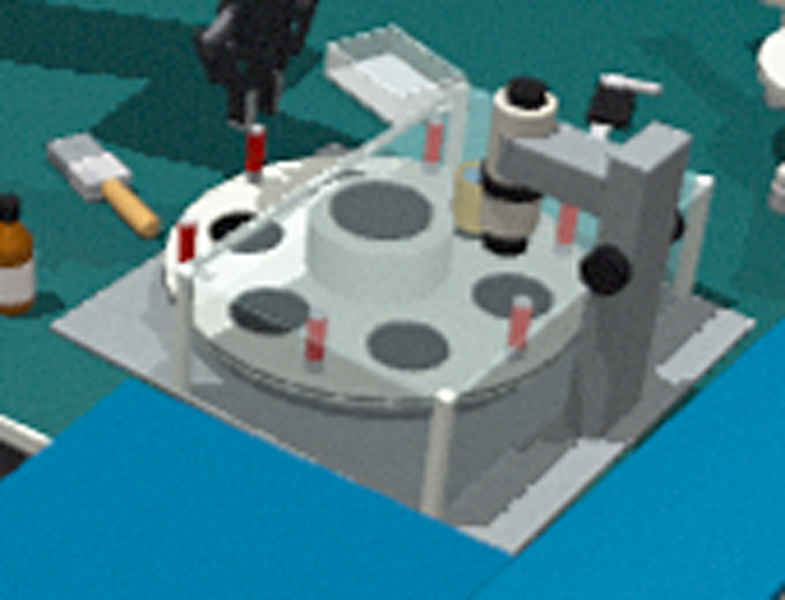

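The shut tip is above the near red peg (pixel (256,150)), so I descend to straddle it and carry it round.

```bash
python3 -m inch '[[[-0.005,0,0.01],0],[[-0.005,0,0.02],0],[[-0.005,0,0.03],0],[[-0.005,0,0.031],0],[[-0.005,0,0.031],0]]' 
python3 -m inch '[[[0.002,-0.014,0],0],[[0.0035,-0.028,0],0],[[0.003,-0.04,0],0],[[0.0018,-0.053,0],0],[[0,-0.065,0],0]]'
python3 st.py .5037 .1014 .071 .51 .088 .071 .5162 .0755 .071 .5198 .0699 .071
```

```text
clock: 4.83
tcp_pos: [0.5015, 0.1792, 0.0767]
orientation: [-0.001, -0.01, 1.0, 0.004]
wrist_force: [0.6, 0.2, 0.8]
finger_gap: 0.0239
clock: 5.25
tcp_pos: [0.5024, 0.1138, 0.0764]
orientation: [-0.002, -0.01, 1.0, 0.005]
wrist_force: [-0.9, 2.0, 1.2]
finger_gap: 0.0239
t 5.25 tcp [0.5024 0.1138 0.0764] yaw -178.8 tilt [ 0.003  0.009 -1.   ] gap 0.0239 F [-0.9  2.   1.2] j [ 0.06  0.3  -0.37  0.9   0.01  0.04]
-> [0.5037, 0.1014, 0.071] [-0.0011 -0.0125  0.0053]
-> [0.51, 0.088, 0.071] [-0.0071 -0.026   0.0052]
-> [0.5162, 0.0755, 0.071] [-0.013  -0.0386  0.005 ]
-> [0.5198, 0.0699, 0.071] [-0.0165 -0.0443  0.005 ]
```

```bash
python3 -m inch '[[[-0.001,-0.0125,0.0],0],[[-0.007,-0.026,0],0],[[-0.013,-0.0386,0],0],[[-0.0165,-0.0443,0],0],[[-0.0165,-0.0443,0],0]]' 
python3 -m inch '[[[0,0,0],0],[[0,0,0],0],[[0,0,-0.03],0],[[0,0,-0.07],0],[[0,0,-0.11],0]]'
python3 -m inch '[[[0,-0.04,-0.02],0],[[0,-0.08,-0.02],0],[[0,-0.12,-0.02],0],[[0,-0.16,-0.02],0],[[0,-0.2,-0.02],0]]' 0.3 30
python3 -m inch '[[[0,-0.04,0],0],[[0,-0.04,0],0],[[0,-0.04,0],0],[[0,-0.04,0],0],[[0,-0.04,0],0]]' 
cat > table.py <<'E'
from h import *
c=cam("top");im=c["image"];hsv=cv2.cvtColor(im,cv2.COLOR_RGB2HSV);S,V=hsv[...,1],hsv[...,2]
A=np.array([.640,.151])
for ce,s in blobs((V<125)&(S<90),60,700):
    u,v=ce
    if 145<u<265 and 110<v<215:
        w=ray(c,u,v,.046)[:2]-A;print(ce.round(1),s[2:5],(w+A).round(4),"r",np.hypot(*w).round(4),"ang",round(np.degrees(np.arctan2(w[1],w[0]))%360,1))
H=hsv[...,0]
for ce,s in blobs((H>85)&(H<118)&(V>130)&(S>30)&(S<150),15,200):
    u,v=ce
    if 290<u<390 and 150<v<255: print("lens",ce.round(1),s[4],ray(c,u,v,.062)[:2].round(4))
E
python3 table.py; python3 st.py .4598 -.2323 .12 .4598 -.2323 .03
```

```text
clock: 5.67
tcp_pos: [0.5208, 0.0687, 0.0761]
orientation: [-0.001, -0.009, 1.0, 0.005]
wrist_force: [-0.0, 1.6, 0.7]
finger_gap: 0.0237
clock: 6.08
tcp_pos: [0.5199, 0.0677, 0.1863]
orientation: [-0.003, -0.01, 1.0, 0.004]
wrist_force: [1.1, -0.6, -0.4]
finger_gap: 0.0242
clock: 6.5
tcp_pos: [0.524, -0.1341, 0.2051]
orientation: [-0.002, -0.01, 1.0, 0.003]
wrist_force: [0.8, 0.2, -0.2]
finger_gap: 0.0599
clock: 6.92
tcp_pos: [0.5247, -0.1729, 0.2048]
orientation: [-0.002, -0.011, 1.0, 0.003]
wrist_force: [-0.3, 0.7, -1.0]
finger_gap: 0.0597
[150.  134.9] [  9  70 265] [0.715  0.3349] r 0.1986 ang 67.8
[206.7 124.2] [ 21  25 309] [0.7513 0.1566] r 0.1114 ang 2.9
[236.4 141.6] [ 18  18 245] [0.6954 0.0616] r 0.1052 ang 301.8
[178.7 143.1] [ 18  17 249] [0.6892 0.2435] r 0.1048 ang 62.0
[206.5 155.5] [ 24  24 435] [0.6497 0.1555] r 0.0107 ang 24.7
[237.4 176.3] [ 20  13 211] [0.5842 0.0574] r 0.1089 ang 239.2
[208.8 192. ] [ 18  19 252] [0.534  0.1461] r 0.1061 ang 182.7
lens [315.5 150.8] 48 [ 0.664  -0.1872]
t 6.97 tcp [ 0.5248 -0.1727  0.2049] yaw -178.7 tilt [ 0.005  0.007 -1.   ] gap 0.0596 F [ 0.1  0.4 -0.1] j [-0.47  0.28 -0.06  1.24  0.   -0.49]
-> [0.4598, -0.2323, 0.12] [ 0.0659 -0.0587  0.0848]
-> [0.4598, -0.2323, 0.03] [ 0.0655 -0.0594  0.1748]
```

Table clicked in; places at 62.0/182.7/301.8° give a changer yaw of about 2.1° and the gap place at (.5345,.1467). Now the yellow lens.

```bash
python3 -m inch '[[[0.033,-0.03,0.02],0],[[0.066,-0.059,0.04],0],[[0.066,-0.059,0.07],0],[[0.066,-0.059,0.075],0],[[0.066,-0.059,0.075],0]]' >/dev/null
python3 st.py .4598 -.2323 .031
```

```text
t 7.38 tcp [ 0.4581 -0.2306  0.1279] yaw -178.7 tilt [ 0.008  0.01  -1.   ] gap 0.0599 F [ 0.6  0.4 -0.1] j [-0.62  0.26 -0.29  1.04  0.   -0.65]
-> [0.4598, -0.2323, 0.031] [-0.0025 -0.0027  0.0969]
```

```bash
python3 -m inch '[[[-0.002,-0.002,0.03],0],[[-0.002,-0.002,0.06],0],[[-0.002,-0.002,0.085],0],[[-0.002,-0.002,0.097],0],[[-0.002,-0.002,0.097],0]]' >/dev/null
python3 st.py
python3 -m inch '[[[0,0,0],0],[[0,0,0],0],[[0,0,0],0],[[0,0,0],0],[[0,0,0],0]]' 0.8 35
python3 st.py .535 .147 .2
python3 - <<'E'
from h import *
c=cam("scene");save(cv2.resize(c["image"][170:300,110:280],(785,600),interpolation=cv2.INTER_CUBIC),"s3.png")
E
```

```text
t 7.8 tcp [ 0.4596 -0.2296  0.0297] yaw -178.5 tilt [ 0.01   0.012 -1.   ] gap 0.0598 F [-0.7  0.5 -0.3] j [-0.62  0.36 -0.42  0.81  0.   -0.65]
clock: 8.22
tcp_pos: [0.4613, -0.23, 0.0316]
orientation: [-0.003, -0.013, 1.0, 0.005]
wrist_force: [1.8, 2.3, 6.1]
finger_gap: 0.0396
t 8.22 tcp [ 0.4613 -0.23    0.0316] yaw -178.5 tilt [ 0.006  0.011 -1.   ] gap 0.0396 F [1.8 2.3 6.1] j [-0.62  0.36 -0.41  0.81  0.   -0.65]
-> [0.535, 0.147, 0.2] [-0.0824  0.3767 -0.1649]
```

View pics/s3.png

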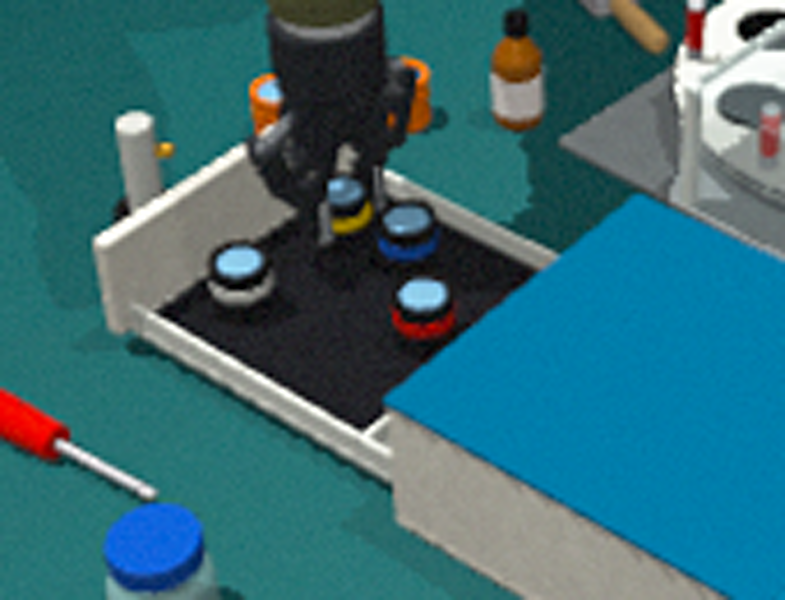

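Yellow is held between the fingers at (345,205), gap 39.6 mm; white, blue and red are untouched. Carrying it to the gap.

```bash
python3 -m inch '[[[0,0,-0.035],0],[[0,0,-0.07],0],[[0,0.02,-0.1],0],[[0,0.05,-0.125],0],[[-0.015,0.09,-0.14],0]]' >/dev/null
python3 -m inch '[[[-0.015,0.04,0],0],[[-0.03,0.075,0],0],[[-0.04,0.11,0],0],[[-0.055,0.15,0],0],[[-0.067,0.18,0],0]]' >/dev/null
python3 -m inch '[[[0,0.035,0],0],[[0,0.07,0],0],[[0,0.1,0],0],[[0,0.106,0],0],[[0,0.106,0],0]]' >/dev/null
python3 st.py .535 .147 .085 .535 .147 .0585
```

```text
t 9.52 tcp [0.5342 0.1462 0.178 ] yaw -178.5 tilt [ 0.002  0.008 -1.   ] gap 0.0386 F [ 0.5 -1.  -1.3] j [ 0.12  0.29 -0.11  1.17  0.01  0.09]
-> [0.535, 0.147, 0.085] [-0.0011  0.0001  0.093 ]
-> [0.535, 0.147, 0.0585] [-1.100e-03 -1.000e-04  1.195e-01]
```

```bash
python3 -m inch '[[[-0.002,0,0.03],0],[[-0.002,0,0.06],0],[[-0.002,0,0.09],0],[[-0.002,0,0.1],0],[[-0.002,0,0.1],0]]' >/dev/null
python3 st.py .536 .147 .0585
```

```text
t 9.93 tcp [0.5335 0.1454 0.0754] yaw -178.6 tilt [ 0.008  0.007 -1.   ] gap 0.0392 F [ 0.1  0.1 -1. ] j [ 0.12  0.37 -0.27  0.94  0.01  0.09]
-> [0.536, 0.147, 0.0585] [-0.0027  0.0015  0.0169]
```

```bash
python3 -m inch '[[[-0.0025,0.0015,0.006],0],[[-0.0025,0.0015,0.012],0],[[-0.0025,0.0015,0.016],0],[[-0.0025,0.0015,0.0165],0],[[-0.0025,0.0015,0.0165],0]]' 
python3 -m inch '[[[0,0,0],0],[[0,0,0],0]]' 
python3 st.py .536 .147 .0585
```

```text
clock: 10.35
tcp_pos: [0.5361, 0.147, 0.0593]
orientation: [-0.004, -0.012, 1.0, 0.003]
wrist_force: [0.7, -0.4, -1.9]
finger_gap: 0.0389
clock: 10.52
tcp_pos: [0.5366, 0.1471, 0.06]
orientation: [-0.003, -0.012, 1.0, 0.003]
wrist_force: [1.3, 0.2, -1.7]
finger_gap: 0.039
t 10.52 tcp [0.5366 0.1471 0.06  ] yaw -178.6 tilt [ 0.006  0.007 -1.   ] gap 0.039 F [ 1.3  0.2 -1.7] j [ 0.12  0.39 -0.28  0.9   0.01  0.09]
-> [0.536, 0.147, 0.0585] [ 0.0006 -0.0001  0.0015]
```

Not yet in contact, so a touch lower, then release.

```bash
python3 -m inch '[[[0,0,0.002],0],[[0,0,0.003],0],[[0,0,0.003],0]]' 
python3 -m inch '[[[0,0,0],0],[[0,0,0],0],[[0,0,0],0],[[0,0,0],0],[[0,0,0],0]]' 0.35
python3 -m inch '[[[0,0,-0.02],0],[[0,0,-0.05],0],[[0,0,-0.09],0],[[0,-0.04,-0.12],0],[[0,-0.08,-0.12],0]]' >/dev/null
python3 -m inch '[[[0,-0.04,0],0],[[0,-0.08,0],0],[[0,-0.12,0],0],[[0,-0.16,0],0],[[0,-0.17,0],0]]' >/dev/null
python3 - <<'E'
from h import *
c=cam("top");save(cv2.resize(c["image"][90:250,130:410],(800,457),interpolation=cv2.INTER_CUBIC),"t4.png")
E
python3 table.py;python3 st.py
```

```text
clock: 10.77
tcp_pos: [0.5372, 0.1473, 0.0586]
orientation: [-0.002, -0.012, 1.0, 0.004]
wrist_force: [-2.4, 0.1, 8.6]
finger_gap: 0.0391
clock: 11.18
tcp_pos: [0.5372, 0.1473, 0.0584]
orientation: [-0.002, -0.012, 1.0, 0.003]
wrist_force: [-0.5, -1.0, 0.2]
finger_gap: 0.0556
[150.4 137.6] [  4  61 224] [0.7063 0.3332] r 0.1939 ang 70.0
[206.7 124.2] [ 21  25 309] [0.7513 0.1566] r 0.1114 ang 2.9
[236.4 141.6] [ 18  18 246] [0.6955 0.0616] r 0.1052 ang 301.8
[178.7 143.1] [ 18  17 249] [0.6892 0.2435] r 0.1048 ang 62.0
[206.4 155.6] [ 24  24 434] [0.6496 0.1555] r 0.0107 ang 25.1
[237.  176.2] [ 19  13 206] [0.5843 0.0586] r 0.1078 ang 238.9
[208.8 192.4] [ 18  19 215] [0.5328 0.1462] r 0.1073 ang 182.6
lens [341.7 177.6] 62 [ 0.5793 -0.2681]
lens [360.8 213.3] 76 [ 0.4683 -0.3249]
t 12.12 tcp [ 0.5475 -0.0992  0.1811] yaw -178.5 tilt [-0.004  0.007 -1.   ] gap 0.0557 F [0.3 0.9 0.8] j [-0.33  0.3  -0.1   1.17  0.01 -0.35]
```

View pics/t4.png

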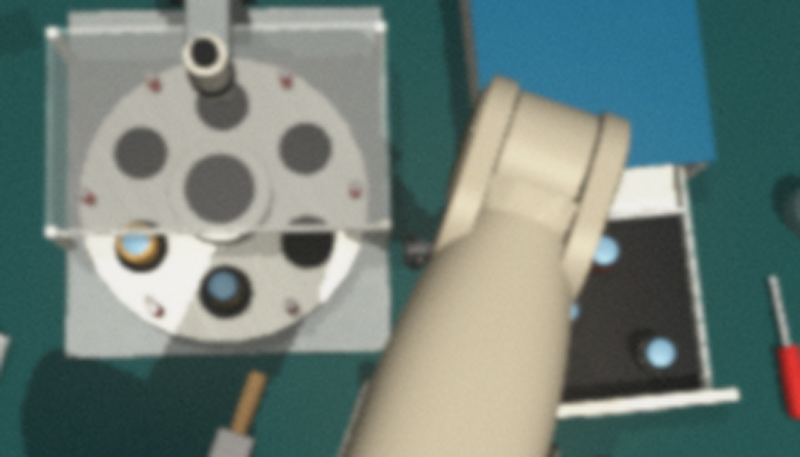

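Yellow sits central on the disc: its top at crop (222,286) works out at (.535,.145). Now the table clockwise by the peg at (.517,.074).

```bash
python3 -m inch '[[[0.015,0.04,0.02],0],[[0.03,0.08,0.04],0],[[0.03,0.12,0.06],0],[[0.03,0.16,0.07],0],[[0.026,0.172,0.072],0]]' 0.72 >/dev/null
python3 st.py .517 .074 .075
```

```text
t 12.53 tcp [0.5137 0.0773 0.1082] yaw -178.3 tilt [ 0.001  0.009 -1.   ] gap 0.0238 F [-0.8 -0.3 -0.2] j [-0.01  0.28 -0.31  0.98  0.01 -0.04]
-> [0.517, 0.074, 0.075] [-0.0033 -0.0037  0.0332]
```

```bash
python3 -m inch '[[[-0.004,-0.004,0],0],[[-0.004,-0.004,0],0],[[-0.004,-0.004,0.01],0],[[-0.004,-0.004,0.025],0],[[-0.004,-0.004,0.033],0]]' 
python3 -m inch '[[[0.004,0.008,0],0],[[0.008,0.016,0],0],[[0.0115,0.024,0],0],[[0.0145,0.032,0],0],[[0.0165,0.04,0],0]]' 
python3 st.py .495 .151 .075 .4972 .1762 .075 .5037 .2006 .075 .512 .2191 .075 .515 .225 .075
```

```text
clock: 12.95
tcp_pos: [0.5174, 0.073, 0.074]
orientation: [-0.001, -0.014, 1.0, 0.004]
wrist_force: [0.1, -0.8, -0.7]
finger_gap: 0.0238
clock: 13.37
tcp_pos: [0.4971, 0.1109, 0.0737]
orientation: [-0.003, -0.013, 1.0, 0.002]
wrist_force: [-2.9, -6.1, -2.0]
finger_gap: 0.024
t 13.37 tcp [0.4971 0.1109 0.0737] yaw -178.5 tilt [ 0.006  0.005 -1.   ] gap 0.024 F [-2.9 -6.1 -2. ] j [ 0.06  0.3  -0.38  0.9   0.01  0.03]
-> [0.495, 0.151, 0.075] [ 0.0011  0.0402 -0.0011]
-> [0.4972, 0.1762, 0.075] [-0.0018  0.0653 -0.001 ]
-> [0.5037, 0.2006, 0.075] [-0.0089  0.0895 -0.0009]
-> [0.512, 0.2191, 0.075] [-0.0177  0.1078 -0.0009]
-> [0.515, 0.225, 0.075] [-0.0208  0.1136 -0.0008]
```

```bash
python3 -m inch '[[[0.0005,0.01,0],0],[[0.001,0.02,0],0],[[0.0012,0.03,0],0],[[0.001,0.04,0],0],[[-0.001,0.053,0],0]]' >/dev/null
python3 -m inch '[[[-0.001,0.012,0],0],[[-0.004,0.024,0],0],[[-0.008,0.036,0],0],[[-0.013,0.046,0],0],[[-0.0165,0.0548,0],0]]'
python3 st.py .515 .225 .075
python3 -m inch '[[[0,0.004,0],0],[[-0.002,0.006,0],0],[[-0.002,0.006,0],0],[[-0.002,0.006,0],0],[[-0.002,0.006,-0.02],0]]' 
```

```text
clock: 14.2
tcp_pos: [0.5111, 0.22, 0.0743]
orientation: [-0.004, -0.012, 1.0, 0.002]
wrist_force: [1.5, -1.8, 0.6]
finger_gap: 0.0239
t 14.2 tcp [0.5111 0.22   0.0743] yaw -178.6 tilt [ 0.007  0.004 -1.   ] gap 0.0239 F [ 1.5 -1.8  0.6] j [ 0.26  0.38 -0.26  0.94  0.01  0.23]
-> [0.515, 0.225, 0.075] [-0.004   0.0049 -0.0007]
clock: 14.62
tcp_pos: [0.5104, 0.2251, 0.091]
orientation: [-0.007, -0.012, 1.0, 0.001]
wrist_force: [-1.4, -0.3, -0.2]
finger_gap: 0.0239
```

```bash
python3 -m inch '[[[0,0,-0.04],0],[[0,0,-0.08],0],[[0,0,-0.1],0],[[0,0,-0.1],0],[[0,0,-0.1],0]]' >/dev/null
python3 table.py
python3 -m inch '[[[0,-0.04,0],0],[[0,-0.08,0],0],[[0,-0.12,0],0],[[0,-0.16,0],0],[[0,-0.2,0],0]]' 0.3 >/dev/null
python3 -m inch '[[[0,-0.04,0],0],[[0,-0.08,0],0],[[0,-0.12,0],0],[[0,-0.16,0],0],[[0,-0.2,0],0]]' >/dev/null
python3 table.py
python3 st.py .5155 -.2203 .13
```

```text
[206.9 124.1] [ 21  24 315] [0.7514 0.1557] r 0.1115 ang 2.4
[236.5 141.9] [ 18  17 245] [0.6945 0.0611] r 0.1051 ang 301.3
[180.9 145.8] [18 16 96] [0.6803 0.2364] r 0.0944 ang 64.7
[206.4 155.6] [ 24  24 437] [0.6496 0.1557] r 0.0106 ang 26.0
[237.1 176.3] [ 17  13 187] [0.5842 0.0582] r 0.1083 ang 239.0
[208.1 191.9] [ 17  17 238] [0.5344 0.1482] r 0.1057 ang 181.5
lens [341.  177.4] 76 [ 0.5801 -0.2658]
lens [326.7 198. ] 75 [ 0.5153 -0.2201]
lens [360.8 213.2] 75 [ 0.4685 -0.3248]
[150.5 137.1] [  5  60 230] [0.7078 0.333 ] r 0.1942 ang 69.6
[206.9 124.1] [ 21  25 310] [0.7514 0.1559] r 0.1115 ang 2.5
[236.5 141.8] [ 18  17 243] [0.6947 0.0611] r 0.1052 ang 301.3
[181.1 145.8] [18 16 92] [0.6805 0.236 ] r 0.0941 ang 64.5
[206.4 155.5] [ 24  24 435] [0.6498 0.1555] r 0.0108 ang 24.8
[237.3 176.4] [ 19  13 207] [0.5836 0.0576] r 0.1091 ang 238.9
[179.1 178.7] [ 17  13 101] [0.5753 0.2395] r 0.1096 ang 126.2
[162.1 206.1] [ 42  43 224] [0.4891 0.2899] r 0.2051 ang 137.4
[208.4 192. ] [ 18  19 251] [0.5341 0.1472] r 0.106 ang 182.0
lens [318.2 150.6] 49 [ 0.6648 -0.1957]
t 15.97 tcp [ 0.5187 -0.1855  0.185 ] yaw -179.0 tilt [ 0.019  0.    -1.   ] gap 0.0596 F [ 2.2 -5.6  0.6] j [-0.48  0.3  -0.09  1.2  -0.01 -0.5 ]
-> [0.5155, -0.2203, 0.13] [ 0.0028 -0.0347  0.0551]
```

```bash
python3 -m inch '[[[0.003,-0.035,0.03],0],[[0.003,-0.035,0.055],0],[[0.003,-0.035,0.055],0],[[0.003,-0.035,0.055],0]]' >/dev/null
python3 st.py .5153 -.2205 .034
```

```text
t 16.3 tcp [ 0.5125 -0.2195  0.1267] yaw -179.1 tilt [ 0.026  0.005 -1.   ] gap 0.0599 F [0.3 0.  0.5] j [-0.54  0.35 -0.16  1.08 -0.01 -0.56]
-> [0.5153, -0.2205, 0.034] [-0.0052 -0.0015  0.0926]
```

```bash
python3 -m inch '[[[-0.003,-0.001,0.03],0],[[-0.004,-0.001,0.06],0],[[-0.004,-0.001,0.085],0],[[-0.004,-0.001,0.093],0],[[-0.004,-0.001,0.093],0]]' >/dev/null
python3 st.py .5153 -.2205 .034
python3 -m inch '[[[-0.001,0,0],0],[[-0.001,0,0],0],[[-0.001,0,0],0],[[-0.001,0,0],0]]'
python3 st.py .5153 -.2205 .034
```

```text
t 16.72 tcp [ 0.5128 -0.2181  0.0323] yaw -179.0 tilt [ 0.029  0.007 -1.   ] gap 0.0598 F [-0.5  0.1  0.4] j [-0.54  0.44 -0.28  0.88 -0.01 -0.56]
-> [0.5153, -0.2205, 0.034] [-0.0024 -0.0024 -0.0018]
clock: 17.05
tcp_pos: [0.5149, -0.2185, 0.0339]
orientation: [-0.013, -0.009, 1.0, 0.003]
wrist_force: [1.5, -0.0, 0.8]
finger_gap: 0.0597
t 17.05 tcp [ 0.5149 -0.2185  0.0339] yaw -179.0 tilt [ 0.027  0.006 -1.   ] gap 0.0597 F [ 1.5 -0.   0.8] j [-0.54  0.44 -0.28  0.88 -0.01 -0.56]
-> [0.5153, -0.2205, 0.034] [-0.0003 -0.002  -0.0001]
```

```bash
python3 -m inch '[[[0,-0.002,0],0],[[0,-0.002,0],0],[[0,-0.002,0],0],[[0,-0.002,0],0],[[0,-0.002,0],0]]' 0.8 35
python3 -m inch '[[[0,0,-0.035],0],[[0,0,-0.07],0],[[0,0.02,-0.1],0],[[0,0.05,-0.12],0],[[0,0.05,-0.12],0]]' >/dev/null
python3 st.py .536 .148 .17
```

```text
clock: 17.47
tcp_pos: [0.5159, -0.2213, 0.0352]
orientation: [-0.012, -0.009, 1.0, 0.002]
wrist_force: [-0.3, 0.4, 5.3]
finger_gap: 0.0391
t 17.88 tcp [ 0.5198 -0.1693  0.1604] yaw -178.9 tilt [ 0.018  0.004 -1.   ] gap 0.0393 F [-0.5  0.7 -1.4] j [-0.46  0.3  -0.14  1.14 -0.01 -0.48]
-> [0.536, 0.148, 0.17] [-0.0223  0.3169 -0.0088]
```

```bash
python3 -m inch '[[[-0.003,0.04,0],0],[[-0.006,0.08,0],0],[[-0.008,0.12,0],0],[[-0.011,0.155,0],0],[[-0.011,0.155,0],0]]' >/dev/null
python3 -m inch '[[[-0.003,0.04,0],0],[[-0.006,0.08,0],0],[[-0.008,0.12,0],0],[[-0.011,0.155,0],0],[[-0.011,0.155,0],0]]' >/dev/null
python3 st.py .536 .148 .08
```

```text
t 18.72 tcp [0.5336 0.1517 0.1608] yaw -178.1 tilt [ 0.019  0.009 -1.   ] gap 0.0388 F [-0.3 -0.5 -1.9] j [ 0.13  0.32 -0.12  1.15  0.01  0.09]
-> [0.536, 0.148, 0.08] [-0.0038 -0.0045  0.0807]
```

```bash
python3 -m inch '[[[-0.004,-0.0045,0.025],0],[[-0.004,-0.0045,0.05],0],[[-0.004,-0.0045,0.075],0],[[-0.004,-0.0045,0.085],0],[[-0.004,-0.0045,0.085],0]]' >/dev/null
python3 -m inch '[[[-0.001,0,0],0],[[-0.001,0,0],0]]' >/dev/null
python3 st.py .5355 .148 .062
```

```text
t 19.3 tcp [0.5353 0.1465 0.0734] yaw -178.2 tilt [ 0.025  0.008 -1.   ] gap 0.039 F [-0.7  0.  -2.4] j [ 0.12  0.39 -0.25  0.96  0.01  0.09]
-> [0.5355, 0.148, 0.062] [-0.0006  0.0014  0.0114]
```

```bash
python3 -m inch '[[[0,0.0015,0.004],0],[[0,0.0015,0.008],0],[[0,0.0015,0.0115],0],[[0,0.0015,0.0125],0],[[0,0.0015,0.0125],0]]' 
python3 st.py .5355 .148 .062
```

```text
clock: 19.72
tcp_pos: [0.5358, 0.1481, 0.0623]
orientation: [-0.011, -0.016, 1.0, 0.004]
wrist_force: [-0.9, -1.0, 5.9]
finger_gap: 0.0388
t 19.72 tcp [0.5358 0.1481 0.0623] yaw -178.2 tilt [ 0.023  0.008 -1.   ] gap 0.0388 F [-0.9 -1.   5.9] j [ 0.12  0.4  -0.26  0.93  0.01  0.09]
-> [0.5355, 0.148, 0.062] [ 0.0003 -0.0001  0.0003]
```

```bash
python3 -m inch '[[[0,0,0],0],[[0,0,0],0],[[0,0,0],0],[[0,0,0],0]]' 0.35
python3 -m inch '[[[0,0,-0.02],0],[[0,0,-0.04],0],[[0,0,-0.065],0],[[0,0,-0.07],0],[[0,0,-0.07],0]]' >/dev/null
python3 -m inch '[[[0.01,-0.035,0.01],0],[[0.018,-0.07,0.02],0],[[0.018,-0.073,0.02],0],[[0.018,-0.073,0.02],0]]' 0.72 >/dev/null
python3 st.py .517 .075 .075
```

```text
clock: 20.05
tcp_pos: [0.5358, 0.1481, 0.0623]
orientation: [-0.011, -0.016, 1.0, 0.004]
wrist_force: [-0.5, -0.1, -0.1]
finger_gap: 0.0554
t 20.8 tcp [0.5211 0.0729 0.1119] yaw -178.4 tilt [ 0.022  0.008 -1.   ] gap 0.0239 F [-0.4 -0.1  0.3] j [-0.02  0.3  -0.27  1.02  0.01 -0.05]
-> [0.517, 0.075, 0.075] [0.0032 0.0019 0.037 ]
```

```bash
python3 -m inch '[[[0.003,0.002,0],0],[[0.003,0.002,0.01],0],[[0.003,0.002,0.025],0],[[0.003,0.002,0.037],0],[[0.003,0.002,0.037],0]]' 
python3 -m inch '[[[0.004,0.008,0],0],[[0.008,0.016,0],0],[[0.0115,0.024,0],0],[[0.0145,0.032,0],0],[[0.0165,0.04,0],0]]' 
python3 st.py .495 .151 .074 .4972 .1762 .074 .5037 .2006 .074 .512 .2191 .074 .515 .225 .074
```

```text
clock: 21.22
tcp_pos: [0.5152, 0.0763, 0.0721]
orientation: [-0.013, -0.015, 1.0, 0.004]
wrist_force: [-0.2, 0.0, -0.1]
finger_gap: 0.0236
clock: 21.63
tcp_pos: [0.496, 0.1156, 0.0725]
orientation: [-0.014, -0.015, 1.0, 0.003]
wrist_force: [-2.9, -5.1, -3.4]
finger_gap: 0.0241
t 21.63 tcp [0.496  0.1156 0.0725] yaw -178.3 tilt [ 0.029  0.006 -1.   ] gap 0.0241 F [-2.9 -5.1 -3.4] j [ 0.07  0.32 -0.36  0.92  0.01  0.04]
-> [0.495, 0.151, 0.074] [ 0.      0.0354 -0.0013]
-> [0.4972, 0.1762, 0.074] [-0.0029  0.0605 -0.0012]
-> [0.5037, 0.2006, 0.074] [-0.0102  0.0847 -0.0013]
-> [0.512, 0.2191, 0.074] [-0.019   0.103  -0.0015]
-> [0.515, 0.225, 0.074] [-0.0222  0.1088 -0.0015]
```

```bash
python3 -m inch '[[[0.0,0.01,0],0],[[0.0,0.02,0],0],[[0.0,0.03,0],0],[[-0.001,0.04,0],0],[[-0.0025,0.053,0],0]]' >/dev/null
python3 -m inch '[[[-0.001,0.012,0],0],[[-0.005,0.024,0],0],[[-0.009,0.036,0],0],[[-0.0145,0.046,0],0],[[-0.0165,0.05,0],0]]'
python3 st.py .515 .225 .074
python3 -m inch '[[[-0.002,0.006,0],0],[[-0.002,0.007,0],0],[[-0.002,0.007,0],0],[[-0.002,0.006,-0.02],0],[[-0.002,0.006,-0.05],0]]' >/dev/null
python3 -m inch '[[[0,0,-0.03],0],[[0,0,-0.06],0],[[0,0,-0.06],0],[[0,0,-0.06],0]]' 0.3 
python3 table.py
python3 - <<'E'
from h import *
c=cam("top");save(cv2.resize(c["image"][90:250,130:410],(800,457),interpolation=cv2.INTER_CUBIC),"t5.png")
E
python3 st.py .5801 -.2658 .17
```

```text
clock: 22.47
tcp_pos: [0.5125, 0.2221, 0.0727]
orientation: [-0.014, -0.016, 1.0, 0.003]
wrist_force: [0.3, 0.2, -0.4]
finger_gap: 0.0241
t 22.47 tcp [0.5125 0.2221 0.0727] yaw -178.2 tilt [ 0.028  0.006 -1.   ] gap 0.0241 F [ 0.3  0.2 -0.4] j [ 0.26  0.4  -0.24  0.96  0.01  0.23]
-> [0.515, 0.225, 0.074] [-0.0026  0.0028 -0.0013]
clock: 23.22
tcp_pos: [0.5165, 0.2276, 0.1824]
orientation: [-0.016, -0.015, 1.0, 0.004]
wrist_force: [-0.2, -0.1, -1.0]
finger_gap: 0.0596
[206.7 123.4] [ 21  25 241] [0.754  0.1564] r 0.1141 ang 2.7
[179.9 143.5] [ 18  18 178] [0.6879 0.2398] r 0.1009 ang 61.6
[236.6 142. ] [ 18  17 243] [0.6942 0.0608] r 0.1052 ang 301.0
[206.5 155.6] [ 24  24 436] [0.6495 0.1553] r 0.0104 ang 24.4
[237.  176.4] [ 17  13 192] [0.5838 0.0587] r 0.1081 ang 238.7
[207.9 191.8] [ 17  18 243] [0.5345 0.1488] r 0.1055 ang 181.2
lens [341.  177.4] 76 [ 0.5801 -0.2658]
lens [360.8 213.2] 77 [ 0.4685 -0.3248]
t 23.32 tcp [0.5146 0.227  0.1796] yaw -178.2 tilt [ 0.036  0.007 -0.999] gap 0.0598 F [ 1.1  0.4 -0.3] j [ 0.26  0.34 -0.05  1.22  0.01  0.23]
-> [0.5801, -0.2658, 0.17] [-0.0507 -0.4946  0.0045]
```

View pics/t5.png

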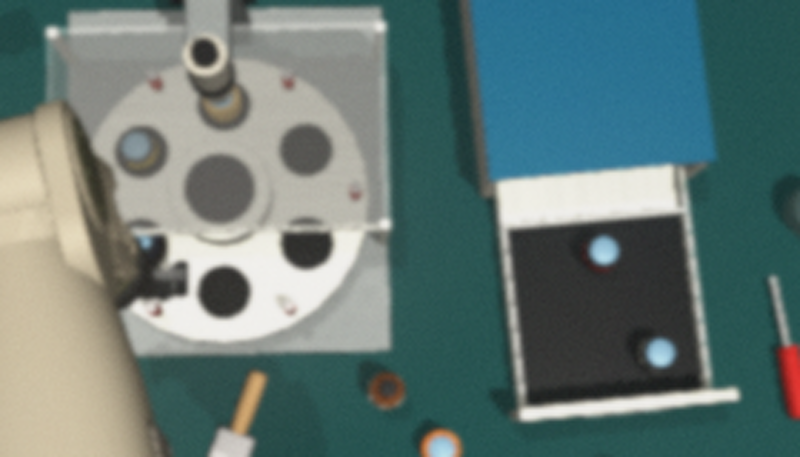

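Reference is under the head, blue (147,240) and yellow (135,145) stand on their discs. Next the red lens.

```bash
python3 -m inch '[[[-0.004,-0.04,0],0],[[-0.008,-0.08,0],0],[[-0.012,-0.12,0],0],[[-0.016,-0.16,0],0],[[-0.016,-0.16,0],0]]' >/dev/null
python3 -m inch '[[[-0.004,-0.04,0],0],[[-0.008,-0.08,0],0],[[-0.012,-0.12,0],0],[[-0.016,-0.16,0],0],[[-0.016,-0.16,0],0]]' >/dev/null
python3 -m inch '[[[-0.004,-0.04,0],0],[[-0.008,-0.08,0],0],[[-0.012,-0.12,0],0],[[-0.017,-0.165,0],0],[[-0.017,-0.17,0],0]]' >/dev/null
python3 -m inch '[[[0,0,0],0],[[0,0,0],0]]' >/dev/null
python3 st.py .5801 -.2665 .12
```

```text
t 24.73 tcp [ 0.5739 -0.2787  0.1669] yaw -179.5 tilt [ 0.044  0.005 -0.999] gap 0.0596 F [ 0.6 -0.2 -0.3] j [-0.57  0.49  0.16  1.27 -0.02 -0.58]
-> [0.5801, -0.2665, 0.12] [-0.0084  0.0119  0.0467]
```

```bash
python3 -m inch '[[[-0.008,0.012,0.035],0]]' >/dev/null
python3 st.py
python3 -m inch '[[[-0.002,0,0.025],0]]' >/dev/null
python3 st.py
python3 -m inch '[[[0,0,0],0],[[0,0,0],0],[[0,0,0],0]]' >/dev/null
python3 st.py .5801 -.2665 .035
```

```text
t 24.82 tcp [ 0.5831 -0.2689  0.1376] yaw -179.6 tilt [ 0.035 -0.001 -0.999] gap 0.0601 F [ 1.5 -0.7  1.3] j [-0.55  0.51  0.11  1.2  -0.02 -0.55]
t 24.9 tcp [ 0.5839 -0.2649  0.1103] yaw -179.4 tilt [ 0.036  0.002 -0.999] gap 0.0599 F [-0.5  1.3 -1. ] j [-0.54  0.52  0.06  1.14 -0.02 -0.55]
t 25.15 tcp [ 0.584  -0.2632  0.1112] yaw -179.3 tilt [ 0.036  0.002 -0.999] gap 0.06 F [ 0.8 -0.9  0.9] j [-0.54  0.52  0.06  1.15 -0.02 -0.55]
-> [0.5801, -0.2665, 0.035] [ 0.0012 -0.0034  0.0763]
```

```bash
python3 -m inch '[[[0.001,-0.0035,0.03],0]]' >/dev/null
python3 -m inch '[[[0,0,0.025],0]]' >/dev/null
python3 st.py .5801 -.2665 .035
python3 -m inch '[[[0,0,0],0],[[0,0,0],0]]' >/dev/null
python3 st.py .5801 -.2665 .035
```

```text
t 25.32 tcp [ 0.5874 -0.2687  0.0656] yaw -179.2 tilt [ 0.022 -0.007 -1.   ] gap 0.0596 F [-0.3  0.4 -0.3] j [-0.55  0.55 -0.01  1.03 -0.02 -0.56]
-> [0.5801, -0.2665, 0.035] [0.0066 0.0025 0.0307]
t 25.48 tcp [ 0.5876 -0.2685  0.0669] yaw -179.2 tilt [ 0.021 -0.007 -1.   ] gap 0.0599 F [ 0.  -0.6  0.8] j [-0.54  0.55 -0.    1.03 -0.02 -0.56]
-> [0.5801, -0.2665, 0.035] [0.0068 0.0023 0.0321]
```

```bash
python3 -m inch '[[[0.007,0.002,0],0],[[0.007,0.002,0],0],[[0.007,0.002,0.012],0],[[0.007,0.002,0.025],0],[[0.007,0.002,0.032],0]]' >/dev/null
python3 -m inch '[[[0,0,0],0],[[0,0,0],0]]' >/dev/null
python3 st.py .5801 -.2665 .035
python3 -m inch '[[[0,0,0],0],[[0,0,0],0],[[0,0,0],0],[[0,0,0],0],[[0,0,0],0]]' 0.8 35
python3 -m inch '[[[0,0,-0.035],0],[[0,0,-0.07],0],[[0,0.0,-0.1],0],[[0,0.0,-0.12],0],[[0,0.0,-0.12],0]]' >/dev/null
python3 st.py .536 .149 .16
```

```text
t 26.07 tcp [ 0.58   -0.2671  0.0364] yaw -179.2 tilt [ 0.02  -0.008 -1.   ] gap 0.0595 F [-0.1 -0.2  0.2] j [-0.55  0.56 -0.07  0.96 -0.02 -0.56]
-> [0.5801, -0.2665, 0.035] [-0.0001  0.0006  0.0014]
clock: 26.48
tcp_pos: [0.5809, -0.2675, 0.0378]
orientation: [-0.009, -0.007, 1.0, -0.005]
wrist_force: [-0.3, 0.4, 5.4]
finger_gap: 0.0385
t 26.9 tcp [ 0.5856 -0.2678  0.1635] yaw -179.2 tilt [ 0.011 -0.014 -1.   ] gap 0.039 F [ 0.5  0.8 -1. ] j [-0.55  0.47  0.12  1.22 -0.02 -0.56]
-> [0.536, 0.149, 0.16] [ 0.0438  0.4175 -0.0018]
```

```bash
python3 -m inch '[[[0.004,0.04,0],0],[[0.008,0.08,0],0],[[0.012,0.12,0],0],[[0.015,0.14,0],0],[[0.015,0.14,0],0]]' >/dev/null
python3 -m inch '[[[0.004,0.04,0],0],[[0.008,0.08,0],0],[[0.012,0.12,0],0],[[0.015,0.14,0],0],[[0.015,0.14,0],0]]' >/dev/null
python3 -m inch '[[[0.004,0.04,0],0],[[0.008,0.08,0],0],[[0.012,0.11,0],0],[[0.014,0.135,0],0],[[0.014,0.135,0],0]]' >/dev/null
python3 -m inch '[[[0,0,0],0],[[0,0,0],0]]' >/dev/null
python3 st.py .536 .149 .08
```

```text
t 28.32 tcp [0.5299 0.1568 0.1552] yaw -178.4 tilt [ 0.018 -0.009 -1.   ] gap 0.0392 F [ 0.5 -0.9 -1.7] j [ 0.15  0.32 -0.13  1.14 -0.01  0.12]
-> [0.536, 0.149, 0.08] [-0.0073 -0.0073  0.0751]
```

```bash
python3 -m inch '[[[-0.007,-0.007,0.025],0],[[-0.007,-0.007,0.05],0],[[-0.007,-0.007,0.07],0],[[-0.007,-0.007,0.077],0],[[-0.007,-0.007,0.077],0]]' >/dev/null
python3 -m inch '[[[0,0,0],0],[[0,0,0],0]]' >/dev/null
python3 st.py .5358 .149 .064
```

```text
t 28.9 tcp [0.535  0.1468 0.0768] yaw -178.6 tilt [ 0.022 -0.01  -1.   ] gap 0.0389 F [ 0.7  0.3 -0.7] j [ 0.13  0.39 -0.24  0.96 -0.01  0.1 ]
-> [0.5358, 0.149, 0.064] [-0.0011  0.0023  0.0127]
```

```bash
python3 -m inch '[[[-0.001,0.002,0.004],0],[[-0.001,0.002,0.008],0],[[-0.001,0.002,0.0115],0],[[-0.001,0.002,0.0135],0],[[-0.001,0.002,0.0135],0]]' 
python3 st.py .5358 .149 .064
```

```text
clock: 29.32
tcp_pos: [0.5362, 0.1489, 0.0648]
orientation: [-0.01, -0.012, 1.0, -0.005]
wrist_force: [-2.3, -0.7, 9.6]
finger_gap: 0.0392
t 29.32 tcp [0.5362 0.1489 0.0648] yaw -178.6 tilt [ 0.02 -0.01 -1.  ] gap 0.0392 F [-2.3 -0.7  9.6] j [ 0.13  0.4  -0.26  0.94 -0.01  0.11]
-> [0.5358, 0.149, 0.064] [0.0004 0.0001 0.0008]
```

Contact made (9.6 N). Release, then the peg once more.

```bash
python3 -m inch '[[[0,0,0],0],[[0,0,0],0],[[0,0,0],0],[[0,0,0],0]]' 0.35
python3 -m inch '[[[0,0,-0.02],0],[[0,0,-0.04],0],[[0,0,-0.065],0],[[0,0,-0.07],0],[[0,0,-0.07],0]]' >/dev/null
python3 -m inch '[[[0.01,-0.035,0.01],0],[[0.02,-0.07,0.02],0],[[0.02,-0.073,0.02],0],[[0.02,-0.073,0.02],0],[[0.02,-0.073,0.02],0]]' 0.72 >/dev/null
python3 st.py .517 .075 .074
```

```text
clock: 29.65
tcp_pos: [0.5362, 0.149, 0.0647]
orientation: [-0.01, -0.012, 1.0, -0.005]
wrist_force: [-1.0, 0.9, -0.2]
finger_gap: 0.0557
t 30.48 tcp [0.5202 0.0762 0.1165] yaw -178.7 tilt [ 0.017 -0.009 -1.   ] gap 0.0241 F [-0.3 -0.  -0.1] j [-0.    0.3  -0.27  1.02 -0.01 -0.03]
-> [0.517, 0.075, 0.074] [ 0.0025 -0.0008  0.0426]
```

```bash
python3 -m inch '[[[0.0025,-0.001,0],0],[[0.0025,-0.001,0.015],0],[[0.0025,-0.001,0.03],0],[[0.0025,-0.001,0.042],0],[[0.0025,-0.001,0.042],0]]' 
python3 -m inch '[[[0.004,0.008,0],0],[[0.008,0.016,0],0],[[0.0115,0.024,0],0],[[0.0145,0.032,0],0],[[0.0165,0.04,0],0]]' 
python3 st.py .495 .151 .074 .4972 .1762 .074 .5037 .2006 .074 .512 .2191 .074 .515 .225 .074
```

```text
clock: 30.9
tcp_pos: [0.5152, 0.0758, 0.0723]
orientation: [-0.011, -0.013, 1.0, -0.005]
wrist_force: [-1.9, 0.4, 0.0]
finger_gap: 0.0238
clock: 31.32
tcp_pos: [0.4964, 0.1152, 0.0725]
orientation: [-0.011, -0.013, 1.0, -0.006]
wrist_force: [-2.0, -6.0, -1.0]
finger_gap: 0.0239
t 31.32 tcp [0.4964 0.1152 0.0725] yaw -178.6 tilt [ 0.023 -0.012 -1.   ] gap 0.0239 F [-2. -6. -1.] j [ 0.08  0.31 -0.36  0.92 -0.01  0.05]
-> [0.495, 0.151, 0.074] [ 0.0006  0.0358 -0.0019]
-> [0.4972, 0.1762, 0.074] [-0.0022  0.0609 -0.0023]
-> [0.5037, 0.2006, 0.074] [-0.0093  0.0852 -0.0027]
-> [0.512, 0.2191, 0.074] [-0.0181  0.1034 -0.0031]
-> [0.515, 0.225, 0.074] [-0.0212  0.1093 -0.0033]
```

```bash
python3 -m inch '[[[0.0,0.01,0],0],[[0.0,0.02,0],0],[[0.0005,0.03,0],0],[[0,0.04,0],0],[[-0.0015,0.053,0],0]]' >/dev/null
python3 -m inch '[[[-0.001,0.012,0],0],[[-0.005,0.024,0],0],[[-0.009,0.036,0],0],[[-0.0145,0.046,0],0],[[-0.0165,0.05,0],0]]'
python3 st.py .515 .225 .074
python3 -m inch '[[[-0.002,0.006,0],0],[[-0.002,0.007,0],0],[[-0.002,0.007,0],0],[[-0.002,0.007,0],0]]' >/dev/null
python3 -m inch '[[[0,0,-0.03],0],[[0,0,-0.06],0],[[0,0,-0.1],0],[[0,0,-0.11],0],[[0,0,-0.11],0]]' 0.3 >/dev/null
python3 -m inch '[[[0,0,0],0]]' >/dev/null
python3 table.py
python3 st.py .4685 -.3248 .17
```

```text
clock: 32.15
tcp_pos: [0.5126, 0.2217, 0.0714]
orientation: [-0.011, -0.013, 1.0, -0.006]
wrist_force: [0.9, 0.4, 0.6]
finger_gap: 0.0238
t 32.15 tcp [0.5126 0.2217 0.0714] yaw -178.5 tilt [ 0.022 -0.011 -1.   ] gap 0.0238 F [0.9 0.4 0.6] j [ 0.27  0.4  -0.24  0.96 -0.01  0.24]
-> [0.515, 0.225, 0.074] [-0.0025  0.0032 -0.0026]
[207.1 124.1] [ 21  25 300] [0.7515 0.1553] r 0.1116 ang 2.2
[179.9 143.4] [ 18  18 179] [0.688  0.2398] r 0.101 ang 61.6
[237.  145.6] [18 13 87] [0.6826 0.0593] r 0.1011 ang 294.9
[206.5 155.6] [ 24  24 437] [0.6497 0.1554] r 0.0106 ang 24.7
[237.1 176.3] [ 17  13 189] [0.5841 0.0584] r 0.1082 ang 238.9
[207.9 191.8] [ 17  18 241] [0.5345 0.1488] r 0.1055 ang 181.2
lens [360.7 213.1] 75 [ 0.4688 -0.3247]
t 33.03 tcp [0.5193 0.2307 0.1856] yaw -178.5 tilt [ 0.013 -0.007 -1.   ] gap 0.0597 F [-1.  -0.2  0.7] j [ 0.28  0.33 -0.04  1.21 -0.    0.25]
-> [0.4685, -0.3248, 0.17] [ 0.0647 -0.5539  0.0203]
```

```bash
python3 -m inch '[[[0.004,-0.04,0],0],[[0.008,-0.08,0],0],[[0.012,-0.12,0],0],[[0.016,-0.16,0],0],[[0.016,-0.16,0],0]]' >/dev/null
python3 -m inch '[[[0.004,-0.04,0],0],[[0.008,-0.08,0],0],[[0.014,-0.12,0],0],[[0.018,-0.16,0],0],[[0.018,-0.16,0],0]]' >/dev/null
python3 -m inch '[[[0.004,-0.04,0],0],[[0.008,-0.08,0],0],[[0.016,-0.12,0],0],[[0.02,-0.16,0],0],[[0.02,-0.16,0],0]]' >/dev/null
python3 -m inch '[[[0,-0.03,0],0],[[0,-0.06,0],0],[[0,-0.06,0],0],[[0,-0.06,0],0]]' 0.35 >/dev/null
python3 st.py .4687 -.325 .12
```

```text
t 34.62 tcp [ 0.4703 -0.3278  0.1843] yaw -179.9 tilt [ 0.021 -0.009 -1.   ] gap 0.0554 F [0.1 0.3 0.7] j [-0.74  0.34 -0.04  1.21 -0.02 -0.74]
-> [0.4687, -0.325, 0.12] [0.0003 0.0034 0.0643]
```

```bash
python3 -m inch '[[[0,0.003,0.03],0],[[0,0.003,0.06],0],[[0,0.003,0.09],0],[[0,0.003,0.1],0],[[0,0.003,0.1],0]]' >/dev/null
python3 -m inch '[[[-0.001,0,0],0],[[-0.001,0,0],0]]' >/dev/null
python3 st.py .4687 -.325 .036
```

```text
t 35.2 tcp [ 0.4678 -0.3219  0.0819] yaw -179.8 tilt [ 0.026 -0.004 -1.   ] gap 0.0554 F [ 0.6  0.8 -0. ] j [-0.73  0.4  -0.21  0.98 -0.02 -0.74]
-> [0.4687, -0.325, 0.036] [-0.0021 -0.003   0.0458]
```

```bash
python3 -m inch '[[[-0.002,-0.003,0],0],[[-0.002,-0.003,0.015],0],[[-0.002,-0.003,0.03],0],[[-0.002,-0.003,0.045],0],[[-0.002,-0.003,0.045],0]]' >/dev/null
python3 -m inch '[[[0,0,0],0],[[0,0,0],0]]' >/dev/null
python3 st.py .4687 -.325 .036
python3 -m inch '[[[0,0,0],0],[[0,0,0],0],[[0,0,0],0],[[0,0,0],0],[[0,0,0],0]]' 0.8 35
python3 -m inch '[[[0,0,-0.035],0],[[0,0,-0.07],0],[[0,0.0,-0.1],0],[[0,0.0,-0.12],0],[[0,0.0,-0.12],0]]' >/dev/null
python3 st.py .536 .149 .16
```

```text
t 35.78 tcp [ 0.469  -0.3254  0.0371] yaw -179.8 tilt [ 0.026 -0.004 -1.   ] gap 0.0554 F [ 0.1 -0.4  0.3] j [-0.74  0.45 -0.26  0.88 -0.02 -0.74]
-> [0.4687, -0.325, 0.036] [0.0002 0.0004 0.0011]
clock: 36.2
tcp_pos: [0.4701, -0.3263, 0.039]
orientation: [-0.012, -0.002, 1.0, -0.003]
wrist_force: [-1.7, -0.3, 6.0]
finger_gap: 0.0387
t 36.62 tcp [ 0.4753 -0.3275  0.1645] yaw -179.8 tilt [ 0.016 -0.013 -1.   ] gap 0.0388 F [ 0.6 -0.2 -0.9] j [-0.73  0.35 -0.07  1.16 -0.02 -0.74]
-> [0.536, 0.149, 0.16] [-0.0625  0.4763 -0.0025]
```

```bash
python3 -m inch '[[[-0.005,0.04,0],0],[[-0.01,0.08,0],0],[[-0.015,0.12,0],0],[[-0.021,0.159,0],0],[[-0.021,0.159,0],0]]' >/dev/null
python3 -m inch '[[[-0.005,0.04,0],0],[[-0.01,0.08,0],0],[[-0.015,0.12,0],0],[[-0.021,0.159,0],0],[[-0.021,0.159,0],0]]' >/dev/null
python3 -m inch '[[[-0.005,0.04,0],0],[[-0.01,0.08,0],0],[[-0.015,0.12,0],0],[[-0.018,0.145,0],0],[[-0.018,0.15,0],0]]' >/dev/null
python3 -m inch '[[[0,0,0],0],[[0,0,0],0]]' >/dev/null
python3 st.py .536 .149 .08
```

```text
t 38.03 tcp [0.5281 0.1579 0.1554] yaw -178.6 tilt [ 0.022 -0.004 -1.   ] gap 0.0388 F [-0.4  0.6 -1.5] j [ 0.15  0.32 -0.13  1.14 -0.    0.12]
-> [0.536, 0.149, 0.08] [-0.0093 -0.0087  0.0753]
```

```bash
python3 -m inch '[[[-0.009,-0.0085,0.025],0],[[-0.009,-0.0085,0.05],0],[[-0.009,-0.0085,0.07],0],[[-0.009,-0.0085,0.076],0],[[-0.009,-0.0085,0.076],0]]' >/dev/null
python3 -m inch '[[[0,0,0],0],[[0,0,0],0]]' >/dev/null
python3 st.py .5364 .149 .0655
```

```text
t 38.62 tcp [0.5345 0.1466 0.0783] yaw -178.8 tilt [ 0.025 -0.005 -1.   ] gap 0.0388 F [-0.4 -0.  -1.6] j [ 0.12  0.39 -0.24  0.97 -0.    0.1 ]
-> [0.5364, 0.149, 0.0655] [-0.0023  0.0024  0.0128]
```

```bash
python3 -m inch '[[[-0.002,0.0024,0.004],0],[[-0.002,0.0024,0.008],0],[[-0.002,0.0024,0.0115],0],[[-0.002,0.0024,0.0135],0],[[-0.002,0.0024,0.0135],0]]' 
python3 st.py .5364 .149 .0655
```

```text
clock: 39.03
tcp_pos: [0.5365, 0.1492, 0.066]
orientation: [-0.012, -0.011, 1.0, -0.003]
wrist_force: [-2.7, -0.5, 6.6]
finger_gap: 0.0387
t 39.03 tcp [0.5365 0.1492 0.066 ] yaw -178.8 tilt [ 0.024 -0.005 -1.   ] gap 0.0387 F [-2.7 -0.5  6.6] j [ 0.13  0.4  -0.25  0.94 -0.    0.11]
-> [0.5364, 0.149, 0.0655] [ 0.0001 -0.0002  0.0005]
```

```bash
python3 -m inch '[[[0,0,0],0],[[0,0,0],0],[[0,0,0],0],[[0,0,0],0]]' 0.35
python3 -m inch '[[[0,0,-0.02],0],[[0,0,-0.04],0],[[0,0,-0.065],0],[[0,0,-0.07],0],[[0,0,-0.07],0]]' >/dev/null
python3 -m inch '[[[0.01,0.035,0.01],0],[[0.025,0.07,0.02],0],[[0.025,0.072,0.02],0],[[0.025,0.072,0.02],0],[[0.025,0.072,0.02],0]]' 0.72 >/dev/null
python3 st.py .5127 .2204 .074
python3 - <<'E'
from h import *
c=cam("top");save(cv2.resize(c["image"][90:250,130:410],(800,457),interpolation=cv2.INTER_CUBIC),"t6.png")
E
```

```text
clock: 39.37
tcp_pos: [0.5365, 0.1493, 0.0658]
orientation: [-0.012, -0.011, 1.0, -0.003]
wrist_force: [0.1, 0.1, -0.0]
finger_gap: 0.0554
t 40.2 tcp [0.5122 0.2211 0.1167] yaw -178.7 tilt [ 0.021 -0.005 -1.   ] gap 0.024 F [ 0.6 -0.4  0.6] j [ 0.26  0.36 -0.18  1.06 -0.    0.24]
-> [0.5127, 0.2204, 0.074] [-0.0014 -0.0005  0.0427]
```

View pics/t6.png

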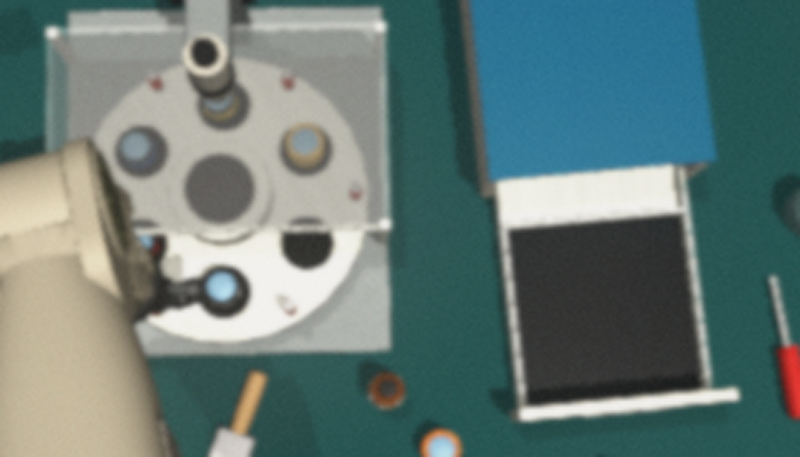

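White is central at (222,286), red (150,243), blue (140,145) and yellow under the head are on their discs, and the drawer is empty. Turning anticlockwise one stop brings the reference (305,143) back under the head.

```bash
python3 -m inch '[[[-0.003,-0.001,0],0],[[-0.003,-0.001,0.015],0],[[-0.003,-0.001,0.03],0],[[-0.003,-0.001,0.042],0],[[-0.003,-0.001,0.042],0]]' 
python3 -m inch '[[[0.006,-0.01,0],0],[[0.0095,-0.02,0],0],[[0.0125,-0.03,0],0],[[0.0145,-0.04,0],0],[[0.0145,-0.04,0],0]]' 
python3 st.py .495 .151 .074 .4972 .1258 .074 .5037 .1014 .074 .5125 .0817 .074 .519 .0705 .074
```

```text
clock: 40.67
tcp_pos: [0.5141, 0.2179, 0.0728]
orientation: [-0.012, -0.01, 1.0, -0.003]
wrist_force: [-1.2, -0.4, -0.4]
finger_gap: 0.0241
clock: 41.08
tcp_pos: [0.4999, 0.1761, 0.0738]
orientation: [-0.013, -0.009, 1.0, -0.003]
wrist_force: [0.0, -0.5, -0.0]
finger_gap: 0.0239
t 41.08 tcp [0.4999 0.1761 0.0738] yaw -179.0 tilt [ 0.025 -0.006 -1.   ] gap 0.0239 F [ 0.  -0.5 -0. ] j [ 0.19  0.35 -0.31  0.94 -0.    0.17]
-> [0.495, 0.151, 0.074] [ 0.0053 -0.025   0.0001]
-> [0.4972, 0.1258, 0.074] [ 0.0035 -0.0502  0.0002]
-> [0.5037, 0.1014, 0.074] [-0.0025 -0.0747  0.0002]
-> [0.5125, 0.0817, 0.074] [-0.011  -0.0946  0.0001]
-> [0.519, 0.0705, 0.074] [-0.0173 -0.1059  0.    ]
```

```bash
python3 table.py; python3 - <<'E'
from h import *
c=cam("scene");save(cv2.resize(c["image"][130:260,220:390],(785,600),interpolation=cv2.INTER_CUBIC),"s7.png")
E
```

```text
[150.5 128.8] [ 4 40 84] [0.7348 0.3337] r 0.2059 ang 62.6
[201.3 125.1] [ 23  26 265] [0.7482 0.1736] r 0.1106 ang 11.8
[230.6 137.9] [17 13 77] [0.7073 0.0801] r 0.0977 ang 313.5
[175.4 148.6] [17 12 76] [0.6714 0.2536] r 0.1073 ang 73.0
[240.6 162.6] [ 18  11 161] [0.6278 0.0476] r 0.1041 ang 263.3
```

View pics/s7.png

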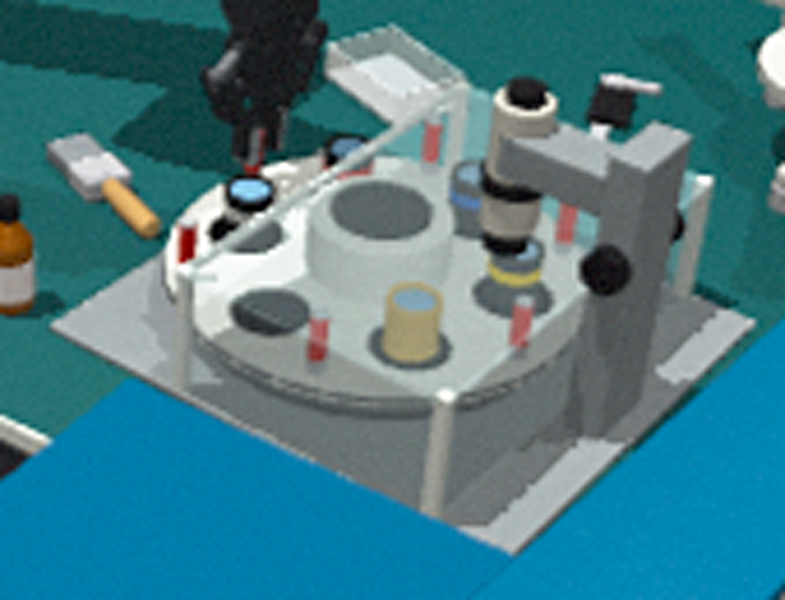

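The peg is between the fingers at (258,150) and the table is turning with it. Continuing.

```bash
python3 -m inch '[[[0.003,-0.012,0],0],[[0.005,-0.025,0],0],[[0.005,-0.037,0],0],[[0.0035,-0.05,0],0],[[0.001,-0.062,0],0]]' 
python3 -m inch '[[[-0.003,-0.012,0],0],[[-0.007,-0.022,0],0],[[-0.012,-0.033,0],0],[[-0.017,-0.042,0],0],[[-0.0185,-0.045,0],0]]'
python3 st.py .5205 .068 .074
python3 -m inch '[[[0,0,0],0],[[0,0,0],0],[[0,0,0],0]]'
```

```text
clock: 41.6
tcp_pos: [0.5013, 0.114, 0.0748]
orientation: [-0.011, -0.009, 1.0, -0.003]
wrist_force: [-1.3, 2.6, -0.2]
finger_gap: 0.024
clock: 42.02
tcp_pos: [0.5216, 0.0681, 0.0747]
orientation: [-0.011, -0.008, 1.0, -0.003]
wrist_force: [-3.0, 5.2, 2.7]
finger_gap: 0.0238
t 42.02 tcp [0.5216 0.0681 0.0747] yaw -179.1 tilt [ 0.022 -0.006 -1.   ] gap 0.0238 F [-3.   5.2  2.7] j [-0.02  0.34 -0.32  0.93 -0.01 -0.04]
-> [0.5205, 0.068, 0.074] [ 0.0011 -0.0001  0.0007]
clock: 42.27
tcp_pos: [0.5216, 0.0685, 0.0747]
orientation: [-0.011, -0.008, 1.0, -0.003]
wrist_force: [-1.2, 2.2, 1.0]
finger_gap: 0.0238
```

```bash
python3 -m inch '[[[0.002,0.003,0],0],[[0.003,0.005,0],0],[[0.003,0.005,0],0],[[0.003,0.005,0],0],[[0.003,0.005,0],0]]'
python3 -m inch '[[[0,0,-0.01],0],[[0,0,-0.03],0],[[0,0,-0.06],0],[[0,0,-0.1],0],[[0,0,-0.1],0]]' >/dev/null
python3 -m inch '[[[0.02,-0.03,0],0],[[0.04,-0.06,0],0],[[0.06,-0.09,0],0],[[0.08,-0.12,0],0],[[0.08,-0.12,0],0]]' 1 >/dev/null
python3 -m inch '[[[0.02,-0.03,0],0],[[0.04,-0.06,0],0],[[0.06,-0.09,0],0],[[0.08,-0.12,0],0],[[0.08,-0.12,0],0]]'
python3 - <<'E'
from h import *
c=cam("top");save(cv2.resize(c["image"][90:290,130:410],(800,571),interpolation=cv2.INTER_CUBIC),"t8.png")
hsv=cv2.cvtColor(c["image"],cv2.COLOR_RGB2HSV);H,S,V=[hsv[...,i].astype(int) for i in range(3)]
A=np.array([.640,.151])
for ce,s in blobs((H>80)&(H<125)&(V>90)&(S>30)&(S<170),15,120):
    u,v=ce
    if 165<u<250 and 110<v<205:
        w=ray(c,u,v,.088)[:2]-A;print(ce.round(1),s[4],(w+A).round(4),np.hypot(*w).round(4),round(np.degrees(np.arctan2(w[1],w[0]))%360,1))
P=cloud(c)[215:250,290:400].reshape(-1,3);Q=P[(P[:,2]>.084)&(P[:,2]<.1)];print(len(Q),cv2.minAreaRect(Q[:,:2].astype(np.float32)))
E
python3 table.py; python3 st.py
```

```text
clock: 42.68
tcp_pos: [0.5186, 0.0734, 0.0749]
orientation: [-0.011, -0.008, 1.0, -0.003]
wrist_force: [-0.6, -0.1, 0.3]
finger_gap: 0.024
clock: 43.93
tcp_pos: [0.3637, -0.1764, 0.1881]
orientation: [-0.005, -0.002, 1.0, -0.006]
wrist_force: [0.5, -1.5, -0.1]
finger_gap: -0.0
[176.8 140.5] 48 [0.6872 0.2427] 0.1032 62.7
[236.3 174. ] 70 [0.5846 0.0597] 0.1068 238.8
[177.8 175.7] 72 [0.5782 0.2369] 0.1059 125.7
[207.1 189.5] 105 [0.5366 0.1473] 0.1034 182.1
95 ((0.4125025272369385, -0.28134819865226746), (0.011624193750321865, 0.2318161427974701), 5.662497520446777)
[206.4 123.1] [ 21  24 199] [0.7547 0.1576] r 0.1149 ang 3.3
[180.  144.3] [ 17  17 143] [0.6851 0.2396] r 0.0994 ang 63.0
[236.4 141.8] [ 18  17 232] [0.6947 0.0614] r 0.105 ang 301.4
[206.3 155.5] [ 23  22 407] [0.6498 0.1561] r 0.011 ang 27.5
[237.4 177.5] [ 17  13 113] [0.5801 0.0573] r 0.1112 ang 237.4
[179.7 178.8] [ 17  13 116] [0.5751 0.2375] r 0.1081 ang 126.9
[208.8 193.2] [ 17  17 143] [0.5303 0.146 ] r 0.1098 ang 182.6
t 44.03 tcp [ 0.3655 -0.1733  0.1879] yaw -179.6 tilt [ 0.01  -0.009 -1.   ] gap 0.0 F [ 0.2  0.1 -0.3] j [-0.63  0.01 -0.43  1.14 -0.01 -0.64]
```

View pics/t8.png

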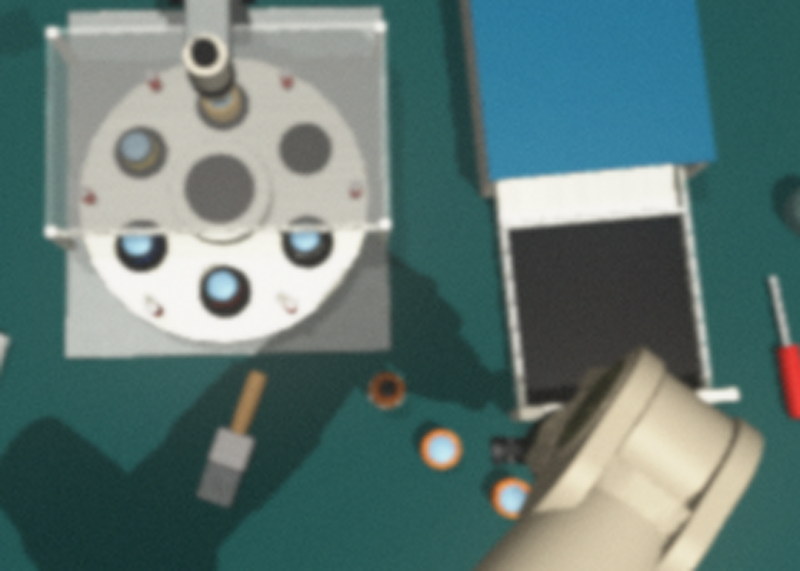

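All four lenses stand on their discs with the reference under the head. Next, check clearance to the post holder before pushing the drawer.

```bash
python3 - <<'E'
from h import *
c=cam("scene");P=cloud(c).reshape(-1,3)
Q=P[(P[:,0]>.25)&(P[:,0]<.392)&(P[:,1]<-.2)&(P[:,1]>-.4)&(P[:,2]>.02)&(P[:,2]<.1)]
print(len(Q),Q.min(0).round(3),Q.max(0).round(3),np.median(Q,0).round(3))
E
python3 st.py .384 -.28 .188
```

```text
157 [ 0.31  -0.309  0.021] [ 0.342 -0.279  0.088] [ 0.33  -0.298  0.06 ]
t 44.08 tcp [ 0.3659 -0.1724  0.1877] yaw -179.4 tilt [ 0.01  -0.009 -1.   ] gap 0.0002 F [ 0.1 -0.2  0. ] j [-0.63  0.01 -0.43  1.14 -0.01 -0.64]
-> [0.384, -0.28, 0.188] [-0.017  -0.1077  0.0005]
```

```bash
python3 -m inch '[[[-0.006,-0.035,0],0],[[-0.012,-0.07,0],0],[[-0.019,-0.096,0],0],[[-0.019,-0.096,0],0],[[-0.019,-0.096,0],0]]' >/dev/null
python3 -m inch '[[[0,0,0.03],0],[[0,0,0.06],0],[[0,0,0.07],0],[[0,0,0.07],0],[[0,0,0.07],0]]' >/dev/null
python3 st.py .385 -.272 .055
```

```text
t 44.92 tcp [ 0.3863 -0.2672  0.1184] yaw -179.3 tilt [ 0.011 -0.007 -1.   ] gap 0.0001 F [ 0.5 -0.7  0.1] j [-0.77  0.18 -0.41  0.98 -0.01 -0.78]
-> [0.385, -0.272, 0.055] [ 0.0007 -0.0043  0.0635]
```

```bash
python3 -m inch '[[[0,-0.004,0.02],0],[[0,-0.004,0.045],0],[[0,-0.004,0.063],0],[[0,-0.004,0.063],0],[[0,-0.004,0.063],0]]' >/dev/null
python3 -m inch '[[[-0.01,0.001,0],0],[[-0.02,0.002,0],0],[[-0.035,0.003,0],0],[[-0.05,0.0045,0],0],[[-0.05,0.0045,0],0]]' 
python3 st.py
```

```text
clock: 45.75
tcp_pos: [0.4404, -0.2675, 0.0578]
orientation: [-0.003, -0.008, 1.0, -0.005]
wrist_force: [0.5, -0.8, 0.4]
finger_gap: 0.0001
t 45.75 tcp [ 0.4404 -0.2675  0.0578] yaw -179.1 tilt [ 0.006 -0.01  -1.   ] gap 0.0001 F [ 0.5 -0.8  0.4] j [-0.69  0.32 -0.4   0.85 -0.01 -0.71]
```

```bash
python3 -m inch '[[[-0.02,0.002,0],0],[[-0.04,0.0035,0],0],[[-0.06,0.005,0],0],[[-0.08,0.007,0],0],[[-0.08,0.007,0],0]]' 
python3 -m inch '[[[-0.02,0.002,0],0],[[-0.04,0.0035,0],0],[[-0.06,0.005,0],0],[[-0.08,0.007,0],0],[[-0.08,0.007,0],0]]' 
python3 - <<'E'
from h import *
for n in("top",):
    c=cam(n);P=cloud(c)
    Q=P[100:250,290:400].reshape(-1,3);F=Q[(Q[:,2]>.082)&(Q[:,2]<.0965)&(Q[:,0]<.66)];T=Q[(Q[:,2]>.0985)&(Q[:,2]<.112)&(Q[:,1]<-.33)&(Q[:,1]>-.38)]
    print(len(F),cv2.minAreaRect(F[:,:2].astype(np.float32)),np.sort(T[:,0])[:8])
c=cam("scene");save(cv2.resize(c["image"][170:300,110:280],(785,600),interpolation=cv2.INTER_CUBIC),"s9.png")
E
python3 st.py
```

```text
clock: 46.17
tcp_pos: [0.5245, -0.2598, 0.0585]
orientation: [-0.001, -0.009, 1.0, -0.006]
wrist_force: [1.4, 0.5, 0.9]
finger_gap: -0.0003
clock: 46.58
tcp_pos: [0.6073, -0.2513, 0.059]
orientation: [0.001, -0.01, 1.0, -0.007]
wrist_force: [0.6, -0.9, -0.1]
finger_gap: 0.0001
103 ((0.6294558644294739, -0.18670010566711426), (0.08436224609613419, 0.030021950602531433), 82.14573669433594) [0.78769137 0.7961405  0.79687665 0.79801964 0.79807227 0.79980953
 0.79999784 0.80059916]
t 46.68 tcp [ 0.6044 -0.2514  0.0586] yaw -179.0 tilt [ 0.001 -0.013 -1.   ] gap 0.0001 F [-0.2  0.2  1.2] j [-0.51  0.55 -0.02  0.99 -0.01 -0.53]
```

View pics/s9.png

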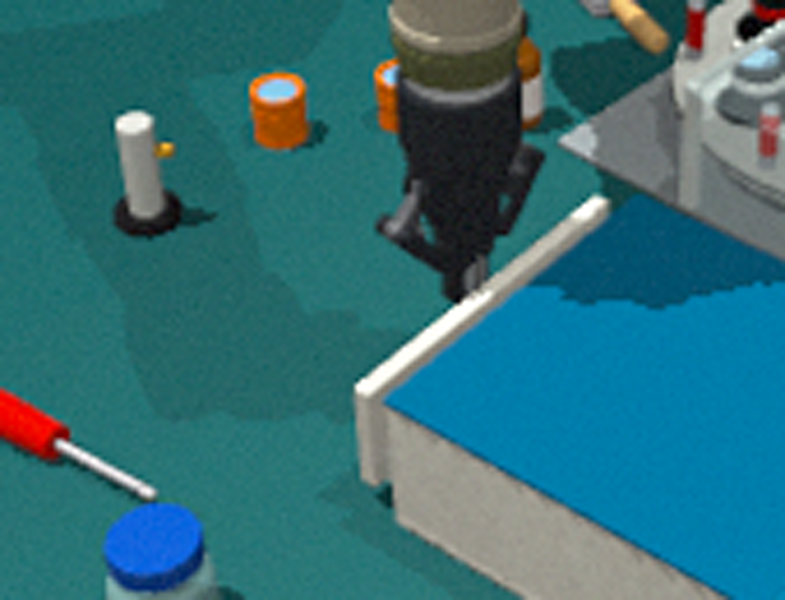

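The panel is nearly at the unit; slow push through the catch.

```bash
python3 -m inch '[[[-0.004,0,0],0],[[-0.008,0.001,0],0],[[-0.012,0.001,0],0],[[-0.016,0.001,0],0]]' 
python3 -m inch '[[[-0.003,0,0],0],[[-0.006,0,0],0],[[-0.009,0,0],0]]' 
python3 -m inch '[[[-0.003,0,0],0],[[-0.006,0,0],0],[[-0.006,0,0],0]]'
```

```text
clock: 47.02
tcp_pos: [0.6179, -0.2501, 0.0588]
orientation: [-0.003, -0.009, 1.0, -0.006]
wrist_force: [-17.4, -0.9, 13.1]
finger_gap: 0.0001
clock: 47.27
tcp_pos: [0.6188, -0.25, 0.0588]
orientation: [-0.011, -0.008, 1.0, -0.006]
wrist_force: [-21.3, 0.8, 13.7]
finger_gap: -0.0001
clock: 47.52
tcp_pos: [0.6245, -0.25, 0.0588]
orientation: [-0.011, -0.007, 1.0, -0.006]
wrist_force: [0.6, -0.6, -0.5]
finger_gap: 0.0001
```

```bash
python3 -m inch '[[[-0.003,0,0],0],[[-0.006,0,0],0],[[-0.006,0,0],0]]'
python3 -m inch '[[[-0.003,0,0],0],[[-0.006,0,0],0],[[-0.006,0,0],0]]'
```

```text
clock: 47.77
tcp_pos: [0.6317, -0.2499, 0.0586]
orientation: [-0.01, -0.008, 1.0, -0.006]
wrist_force: [0.9, -0.2, 0.4]
finger_gap: -0.0003
clock: 48.02
tcp_pos: [0.6363, -0.2498, 0.0583]
orientation: [-0.012, -0.008, 1.0, -0.006]
wrist_force: [-6.8, -0.1, 4.4]
finger_gap: -0.0003
```

```bash
python3 - <<'E'
from h import *
c=cam("scene");save(cv2.resize(c["image"][190:290,180:320],(784,560),interpolation=cv2.INTER_CUBIC),"s10.png")
E
```

```text
(no output)
```

View pics/s10.png

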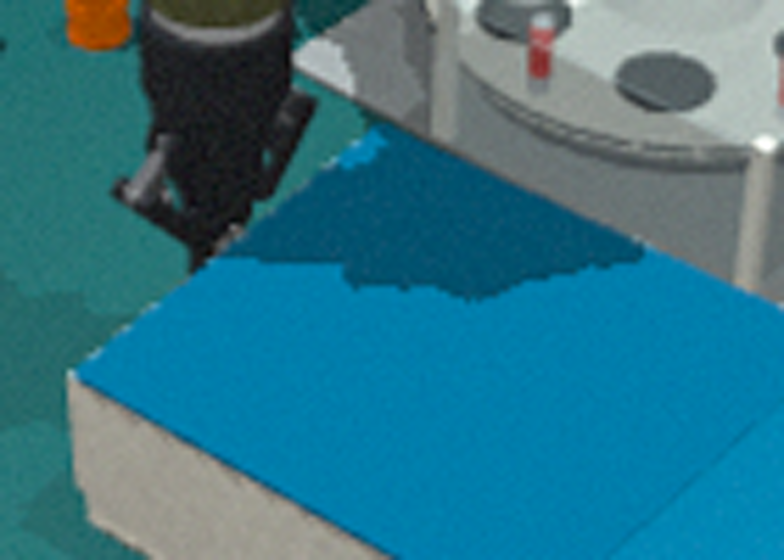

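The panel is flush with the unit. One more firm press, then retreat.

```bash
python3 -m inch '[[[-0.003,0,0],0],[[-0.005,0,0],0],[[-0.005,0,0],0]]'
python3 -m inch '[[[0.01,0,0],0],[[0.03,0,0],0],[[0.06,0,-0.02],0],[[0.09,0,-0.05],0],[[0.12,0,-0.09],0]]' >/dev/null
python3 -m inch '[[[0.03,-0.02,-0.02],0],[[0.06,-0.05,-0.04],0],[[0.09,-0.09,-0.05],0],[[0.11,-0.12,-0.05],0],[[0.11,-0.12,-0.05],0]]' >/dev/null
python3 -m inch '[[[0,0,0],0],[[0,0,0],0],[[0,0,0],0]]'
python3 - <<'E'
from h import *
c=cam("top");save(cv2.resize(c["image"],(800,600),interpolation=cv2.INTER_CUBIC),"t11.png")
hsv=cv2.cvtColor(c["image"],cv2.COLOR_RGB2HSV);H,S,V=[hsv[...,i].astype(int) for i in range(3)]
A=np.array([.640,.151])
for ce,s in blobs((H>80)&(H<125)&(V>90)&(S>30)&(S<170),15,120):
    u,v=ce
    if 165<u<250 and 110<v<205:
        w=ray(c,u,v,.088)[:2]-A;print(ce.round(1),s[4],(w+A).round(4),np.hypot(*w).round(4),round(np.degrees(np.arctan2(w[1],w[0]))%360,1))
P=cloud(c)[100:200,290:390].reshape(-1,3)
for z0,z1 in((.05,.096),(.0975,.112)):
  for y in(-.22,-.26,-.3,-.34):
    Q=P[(P[:,2]>z0)&(P[:,2]<z1)&(abs(P[:,1]-y)<.012)&(P[:,0]<.9)];print(z0,y,len(Q),np.sort(Q[:,0])[:5].round(4))
E
python3 table.py
```

```text
clock: 48.32
tcp_pos: [0.6363, -0.2498, 0.0584]
orientation: [-0.017, -0.007, 1.0, -0.006]
wrist_force: [-18.2, 0.7, 11.6]
finger_gap: -0.0006
clock: 49.4
tcp_pos: [0.4155, -0.3755, 0.2014]
orientation: [-0.017, -0.005, 1.0, -0.008]
wrist_force: [0.9, 0.4, -0.4]
finger_gap: -0.0001
[176.9 140.6] 48 [0.6869 0.2424] 0.1027 62.8
[236.3 174. ] 71 [0.5844 0.0596] 0.1069 238.7
[177.7 175.6] 74 [0.5785 0.237 ] 0.1058 125.6
[207.2 189.4] 103 [0.5368 0.147 ] 0.1033 182.2
0.05 -0.22 52 [0.6434 0.6437 0.6442 0.6443 0.6443]
0.05 -0.26 49 [0.6473 0.6474 0.6475 0.6479 0.6481]
0.05 -0.3 46 [0.6511 0.6515 0.6517 0.6517 0.6521]
0.05 -0.34 45 [0.6571 0.6571 0.6571 0.6575 0.6576]
0.0975 -0.22 383 [0.6554 0.6561 0.6571 0.6574 0.6577]
0.0975 -0.26 388 [0.6531 0.6593 0.6604 0.6606 0.661 ]
0.0975 -0.3 372 [0.6563 0.6626 0.6638 0.6641 0.6647]
0.0975 -0.34 373 [0.66   0.6675 0.6677 0.6679 0.6682]
[206.3 123.2] [ 21  23 196] [0.7543 0.1577] r 0.1145 ang 3.4
[180.1 144.4] [ 17  17 139] [0.685  0.2392] r 0.099 ang 63.0
[236.4 141.8] [ 18  17 229] [0.6948 0.0615] r 0.1049 ang 301.5
[206.3 155.6] [ 23  22 405] [0.6497 0.1561] r 0.0109 ang 27.7
[237.5 177.5] [ 17  12 109] [0.5803 0.057 ] r 0.1113 ang 237.6
[179.7 178.9] [ 17  13 116] [0.5749 0.2378] r 0.1085 ang 126.9
[208.9 193.2] [ 17  17 144] [0.5302 0.1459] r 0.1099 ang 182.7
```

View pics/t11.png

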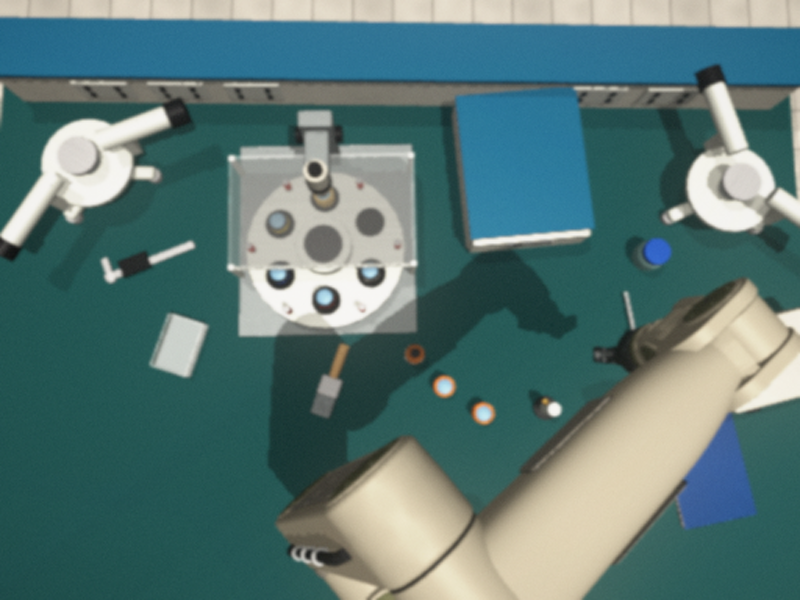

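```bash
python3 -c "
from workcell import env
print(env.hand_in())"
```

```text
the job is handed in; nothing more can be done
None
```

I handed the job in with all four lenses present (yellow, blue, red, white) standing on black discs. The built-in brass reference lens is under the reading head and the drawer is home. The run took about 49 s of the 210 s allowed, and the hand-in gave no verdict.

**Lenses:** in the last top view, white's and blue's neighbours aside, the two lenses fully in view (red in the gap, blue) measured 2–3 mm from their places. White and yellow, partly hidden by the hood edge, measured about 6–7 mm off, mostly from that partial view. All are inside the 12 mm limit.

**Table:** the empty disc's angle (301.5°) matches the earlier readings at the stops (301.0–301.8°), so the table rests in a stop. I did not measure the distance from the reference lens to the spot under the head directly.

**Drawer:** the push met a hard stop at about 18 N. Afterwards the panel stood about 12 mm (its own thickness) in front of the unit, as it should when home, and stayed there once the arm backed away.

**Bystanders:** in the last picture they stood where they had been, as did the orange look-alikes. The screwdriver was partly hidden behind the arm in that view. The arm was clear of everything when I handed in.

I viewed 11 pictures, and no check failed.

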